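# Load the fuse carriage and wedge it tight in the test bed

## Robot

A 7-joint arm with a two-finger parallel gripper is mounted at the origin on the work surface. World frame = base frame: x ahead of the robot, y to its left, z up, the work surface at z = 0. Lengths are in m, angles in rad, forces in N, time in s.
With the tool pointing down it reaches from about 0.425 to 0.875 m from the base axis. Payload 4.7 kg.
Tool frame: the origin (TCP) lies at the very end of the fingers, on their centre line; the grasp point (between the pads) lies 19 mm behind it; z points along the fingers, y is the direction in which the jaws open and shut (so a half turn about z gives the same grasp; the last joint's range is limited). The gripper opens to 87 mm and grips with 3 to 60 N. Pads are 19 mm wide; open, the fingers measure 117 mm over their backs; the gripper's body (75 mm by 190 mm) begins 51 mm behind the grasp point.
Start: joints at [-1.308, 0.321, -0.07, 1.45, 0.023, 1.371, -0.057], TCP at [0.16, 0.63, 0.197] pointing down, gripper open.
Joint ranges: [-2.86, 2.86], [-0.3, 2.09], [-1.38, 1.24], [0.06, 2.45], [-1.56, 4.7], [0.09, 2.05], [-2.69, 2.69]. Speed limits (rad/s): [2.57, 2.57, 3.14, 3.14, 3.14, 3.14, 3.14].

## Interface

Orientations are given as a rotation vector (axis times angle).
In Python, from bench import ctrl gives the robot as it stands. The module is installed in compiled form; this text tells all that it offers.
- The arm moves only by the tool move_arm, never from a script. Its arguments are lists of equal length, an entry for each row: "dp": the shift along the tool's x, y, z in units of 30 mm (1.0 is 30 mm), a list of three; "turn": the turn about the tool's z in units of 5 degrees (1.0 is 5 degrees); "jaw": the opening, from -1 (shut) to 1 (fully open). A call has 1 to 5 rows; each row is the pose to reach, as a shift and turn from the pose commanded when the call began, along the tool's axes at that moment; what a row does not reach only later rows make up. A row lasts 1/10 s, in which the tool goes at most 50 mm and 8.59 degrees, less where a joint would pass 70% of its speed; a pose out of reach is approached as far as the arm can. A call with a gripper value outside its range is refused whole. The fingers move at their own pace and stop on an object; "grip_force" is the grip in N (left out, the last holds). Time passes only in rows, so rows that repeat a pose let the fingers close. It gives the time, the measured TCP pose, the force and the opening at its end, in the units of the state.
- ctrl.get_state(): the state, without advancing time (a new reading comes with each control period).
- ctrl.get_image(name): name is "scene" or "top" or "wrist"; returns the picture (420x560x3 uint8, red, green, blue); there is no depth.
- ctrl.camera_info(name): a dict with "intrinsics" (3x3 intrinsics, pixels), "extrinsics" (4x4, takes a point from world to camera coordinates). Camera axes: x right, y up, looking along -z (the intrinsics and any distortion apply to the point x, -y, -z); pixel columns grow to the right and rows downward; lengths in m; the calibration is good to about 2 mm. A picture is of the moment at which its call begins: read the wrist's pose just before it. camera_info takes no time and is no camera call; for the wrist camera it gives the pose at the moment of the call.
- ctrl.close_job(): hands the job in, once; it reports no verdict.
Trained networks look in the newest picture that a camera, given by its name, has taken for a name from the list of things; names that differ only in an ending like _2 or _b are one class to them, and where a whole thing is asked for, a point or a joint stands for the part that bears it (a point fixed in the world has none). Each returns a list of dicts, best first, with "confidence" (0 to 1); they miss things now and then, are a little off and sometimes report something else, mostly with a low value. They report only what shows in the picture. A call takes as long as a camera call. They do not tell look-alikes from the thing itself.
- ctrl.look_for(camera, target): "rect" ([centre column, centre row, width, height] in pixels, round what is visible of it).
- ctrl.masks_of(camera, target): "region" (420x560 bool, what is visible of it) and "rect" ([centre column, centre row, width, height] in pixels, round what is visible of it).
The state is a dict: "time": time; "joint_positions": joint angles; "qd": joint speeds; "joint_torque": joint torques, N m; "position": TCP position; "tool_rot": TCP orientation; "ft_force": force on the tool from outside, world axes, zero at the start; "torque": the same for the moment, N m; "grip_width": opening from 0.0 (shut) to 1.0 (fully open).
Only numpy, scipy, OpenCV 4.12 (cv2) and the standard library are available. Lean on these libraries where they do the work, as an engineer would, in place of code of your own. Each camera call takes 0.05 s, during which the arm holds its last target. There are 200 camera calls.

## Task

Pull the empty carriage of the test bed fully out, then take every cartridge fuse on the clip board out of its spring clips by rolling it sideways from under the steel hooks, and lay each in its own notch of the carriage, centred across it. Push the loaded carriage fully home under the hood, lay the loose wedge tip first in the slot between the carriage's steel lug and the sprung cheek, and tap it in until it is jammed tight. Do not disturb the meter, the mug or the screwdriver.

Things in the scene. Friction and masses are not known exactly. Their poses are not given: they have to be found in the camera images.
- fuse0_mid (a point): Cartridge fuse, may be absent: a white ceramic cylinder with steel end caps, 22 mm in diameter, 100 mm long, 90 g; point at its centre, x along its axis. It lies in one of the three clip stations of the clip board, its axis along the board's x. All fuses are alike.
- fuse1_mid (a point): Cartridge fuse, may be absent: a white ceramic cylinder with steel end caps, 22 mm in diameter, 100 mm long, 90 g; point at its centre, x along its axis. It lies in one of the three clip stations of the clip board, its axis along the board's x. All fuses are alike.
- fuse2_mid (a point): Cartridge fuse, may be absent: a white ceramic cylinder with steel end caps, 22 mm in diameter, 100 mm long, 90 g; point at its centre, x along its axis. It lies in one of the three clip stations of the clip board, its axis along the board's x. All fuses are alike.
- clipboard: Grey board, fixed, 130 mm (x) by 240 mm (y), 10 mm thick; origin on its underside, x along the fuses, z up. It has three clip stations in a row along y, each empty or holding one fuse. Between x = -22 and +22 mm nothing stands beside or under a fuse down to the board's top, 10 mm above the bench.
- station0 (a point): Clip station 0: centre of the fuse held there, 36 mm above the bench, axes as the clip board's (neighbours 70 mm apart along y). At x = +-38 mm the fuse rests on white bars 12 mm wide, 11 mm below this point; at the same x rigid steel hooks stand behind it (-y side) and reach over it to y = +3 mm, tops 16 mm above this point, so it cannot be lifted straight.
- station1 (a point): Clip station 1: centre of the fuse held there, 36 mm above the bench, axes as the clip board's (neighbours 70 mm apart along y). On the +y side two sprung brass leaves at x = +-26 mm stand 4 mm above the bars; they give way downward under a few newtons when the fuse is moved level towards +y. After about 20 mm of that it is clear of the hooks and can be lifted.
- station2 (a point): Clip station 2: centre of the fuse held there, 36 mm above the bench, axes as the clip board's (neighbours 70 mm apart along y). Built like stations 0 and 1: hooks behind and above, sprung leaves on the +y side.
- carriage (a joint): Travel of the carriage along the test bed (m): 0 = fully out for loading, 0.12 = fully home under the hood against its stop. It slides on guides with about 3 N of friction and stays where it is left. It starts part-way in. The wedge fits beside it only when it is home.
- notch0 (a point): Notch 0 of the carriage: centre of a fuse lying in it, along this frame's y; x is the carriage's way home, z up.  Cut in two black saddle bars at y = +-38 mm (12 mm wide): 25 mm wide along x, floor 11 mm below, saddle tops 1 mm above this point. Between the bars it is open to the plate 25 mm below.
- notch1 (a point): Notch 1 of the carriage: centre of a fuse lying in it, along this frame's y; x is the carriage's way home, z up. The other notches are 46 mm to either side along x.
- notch2 (a point): Notch 2 of the carriage: centre of a fuse lying in it, along this frame's y; x is the carriage's way home, z up.  Cut in two black saddle bars at y = +-38 mm (12 mm wide): 25 mm wide along x, floor 11 mm below, saddle tops 1 mm above this point. Between the bars it is open to the plate 25 mm below.
- handle (a point): Upright black block at the carriage's outer end (16 mm along x, 30 mm along y, 50 mm tall): point on its centre line, 55 mm above the bench, 15 mm below its top. x is the direction in which the carriage is pushed home, z up. Push it from behind (the -x side) or grip it.
- bed: Test bed, fixed: an aluminium plate whose top is 10 mm above the bench; x is the direction in which the carriage is pushed home, z up, origin on its underside. The carriage's centre line is y = 0. A fixed hood covers x = 40 to 150 mm, |y| below 45 mm, from 62 to 70 mm above the bench, closed by a wall at x = 142 to 150 mm; fuses lying in their notches pass under it.
- slot (a point): Where the wedge's centre comes to rest once tight, within 15 mm along x (carriage home). x is the way the wedge is driven (the bed's x), z up. The slot lies between the carriage's steel lug (22 mm tall, +y side) and the sprung cheek (22 mm tall, -y side), narrowing from 25.5 to 17 mm, on the plate 9 mm below this point; open above and behind.
- mouth (a point): Middle of the slot's mouth, 18 mm behind point slot along x and at the same height; the slot runs 60 mm ahead of it. Behind it the plate is clear for some 25 mm to each side of the wedge.
- cheek (a joint): The steel cheek on the slot's -y side gives against stiff springs (8 N per mm) when the wedge is driven in; value = how far it is pushed out (m), 0 = free, at most 0.004. A tight wedge holds it about 0.7 to 2 mm out by itself.
- wedge_mid (a point): Loose black plastic wedge lying on the bench: 110 mm long, 18 mm tall, tapering evenly in plan from 32 mm at the butt to 16 mm at the tip, 100 g; point at its centre (9 mm up), x towards the tip, z up (either face may be up). It is self-locking: pushed or tapped on the butt along the slot with about 14 to 20 N it stays jammed when let go.
- meter: Hand-held meter, grey, 150 by 85 by 35 mm, stands beyond the work: leave alone.
- mug: Blue mug, 80 mm in diameter, 95 mm tall: leave alone.
- driver: Screwdriver lying on the bench: leave alone.
Things that resemble listed ones, but are neither listed nor needed, are in the scene too. What is shaped like the part that bears fuse1_mid but turquoise is not meant. Of the things that look like the part that bears wedge_mid, the larger one is meant.

How it is judged:
On the way, in this order (a step that is already met when the one before it is completed fails the run):
1. the carriage is pulled out for loading (value of joint carriage below 0.012 m), for 0.2 s.
2. every fuse lies in a notch of the carriage (x of fuse0_mid in the frame of notch1 between -0.054 and 0.054 m and y of fuse0_mid in the frame of notch1 between -0.01 and 0.01 m and z of fuse0_mid in the frame of notch1 between -0.004 and 0.004 m and angle between the x axis of each of fuse0_mid, fuse1_mid, fuse2_mid and the y axis of notch1, either way round below 0.15 rad and x of fuse1_mid in the frame of notch1 between -0.054 and 0.054 m and y of fuse1_mid in the frame of notch1 between -0.01 and 0.01 m and z of fuse1_mid in the frame of notch1 between -0.004 and 0.004 m and x of fuse2_mid in the frame of notch1 between -0.054 and 0.054 m and y of fuse2_mid in the frame of notch1 between -0.01 and 0.01 m and z of fuse2_mid in the frame of notch1 between -0.004 and 0.004 m), for 0.2 s.
3. the loaded carriage is fully home under the hood (all of step 2 and value of joint carriage above 0.116 m), for 0.2 s.
4. the wedge is jammed in the slot beside the carriage (value of joint carriage above 0.116 m and x of wedge_mid in the frame of slot between -0.025 and 0.025 m and y of wedge_mid in the frame of slot between -0.005 and 0.005 m and z of wedge_mid in the frame of slot between -0.005 and 0.005 m and angle between the x axis of wedge_mid and the x axis of slot, either way round below 0.08 rad and value of joint cheek above 0.0005 m), for 0.2 s.
At the end, for the whole second after the job is handed in: Every fuse lies in a notch (4 mm in height, 10 mm along its axis, 0.15 rad), the carriage is home (over 116 of 120 mm), and the wedge lies in the slot (25 mm along, 5 mm across and in height, 0.08 rad) and by itself holds the cheek pushed out by over 0.5 mm (all of step 2 and all of step 4); the robot touches nothing.
It fails at once if the meter is disturbed (moved over 30 mm) (distance of meter from where it was at the start of the episode above 0.03 m).
It fails at once if the mug is disturbed (moved over 30 mm) (distance of mug from where it was at the start of the episode above 0.03 m).
It fails at once if the screwdriver is disturbed (moved over 30 mm) (distance of driver from where it was at the start of the episode above 0.03 m).
Of fuse0, fuse1, fuse2 only 2 to 3 are there at a start; the rules pass over those that are not, and their reading is None.
At some moment in a run one of wedge may be knocked a few centimetres aside while the robot is not near it.
Once in a run the grip may slacken for a moment while it holds something.
It also fails if it takes over 210 s, if anything falls off the work surface, if the arm or the gripper's body presses on something with over 40 N, if the wrist force passes 120 N, or if a joint passes its speed limit or range.

## Working session

There is one attempt and no reset: what is moved stays moved. The work goes in short steps, Python scripts to look and compute and a tool call to move; the robot and the scene stay as the last step left them, time stands still between calls to the robot, and variables do not carry over. Pictures are saved under pics/ and viewed, about 12 in all and at most 16, crops included, and the job is handed in when it is done.

Besides the shell and the picture viewer there is one more tool, called after "Emit:" as name([rows], argument=value, ...), one row to a line, values as JSON. move_arm: Moves the arm, as the interface text tells. Its arguments: {"type":"object","properties":{"dp":{"type":"array","items":{"type":"array","items":{"type":"number"}}},"turn":{"type":"array","items":{"type":"number"}},"jaw":{"type":"array","items":{"type":"number"}},"grip_force":{"type":"number"}},"required":["dp","turn","jaw"]}

```bash
mkdir -p pics; cat > h.py <<'E'
from bench import ctrl
import numpy as np, cv2
def snap(c,name=None,crop=None,scale=1):
    im=ctrl.get_image(c)
    if name:
        o=im if crop is None else im[crop[1]:crop[3],crop[0]:crop[2]]
        if scale!=1:o=cv2.resize(o,None,fx=scale,fy=scale,interpolation=cv2.INTER_CUBIC)
        cv2.imwrite(f'pics/{name}.png',o[:,:,::-1])
    return im
def proj(c,P,info=None):
    i=info or ctrl.camera_info(c);K=np.array(i['intrinsics']);E=np.array(i['extrinsics'])
    p=(E@np.append(P,1))[:3];q=K@np.array([p[0],-p[1],-p[2]]);return q[:2]/q[2]
def ray(c,px,info=None):
    i=info or ctrl.camera_info(c);K=np.array(i['intrinsics']);E=np.array(i['extrinsics'])
    d=np.linalg.inv(K)@np.array([px[0],px[1],1.]);d=np.array([d[0],-d[1],-d[2]])
    R=E[:3,:3];return -R.T@E[:3,3],R.T@d
def atz(c,px,z,info=None):
    o,d=ray(c,px,info);return o+d*(z-o[2])/d[2]
def tri(obs):
    A=np.zeros((3,3));b=np.zeros(3)
    for o,d in obs:
        d=d/np.linalg.norm(d);M=np.eye(3)-np.outer(d,d);A+=M;b+=M@o
    return np.linalg.solve(A,b)
E
python3 - <<'E'
from h import *
np.set_printoptions(precision=4,suppress=True)
a=snap('scene','s0');b=snap('top','t0');w=snap('wrist')
cv2.imwrite('pics/both.png',cv2.resize(np.vstack([a,b])[:,:,::-1],(560,840)) if 0 else np.hstack([a,b])[:,:,::-1][:, :])
for c in('scene','top'):
    i=ctrl.camera_info(c);print(c,i)
    for t in ['fuse0_mid','clipboard','carriage','handle','bed','wedge_mid','meter','mug','driver','cheek']:
        print(t,[(np.round(r['rect']).astype(int).tolist(),round(r['confidence'],2)) for r in ctrl.look_for(c,t)])
print(ctrl.get_state())
E
```

```text
scene {'intrinsics': array([[454.4563,   0.    , 286.1172],
       [  0.    , 454.4563, 214.3456],
       [  0.    ,   0.    ,   1.    ]]), 'extrinsics': array([[-0.4443,  0.8958,  0.0098,  0.2676],
       [-0.6505, -0.3301,  0.684 ,  0.3065],
       [ 0.616 ,  0.2975,  0.7294, -1.3311],
       [ 0.    ,  0.    ,  0.    ,  1.    ]])}
fuse0_mid [([404, 274, 196, 140], 0.41), ([194, 190, 115, 79], 0.3)]
clipboard [([194, 191, 116, 76], 0.76)]
carriage [([421, 259, 98, 83], 0.92)]
handle []
bed [([402, 272, 195, 142], 0.98)]
wedge_mid [([293, 201, 22, 42], 0.74), ([387, 194, 15, 31], 0.6), ([448, 312, 37, 25], 0.33)]
meter [([199, 310, 86, 87], 0.84), ([420, 263, 97, 89], 0.34)]
mug [([114, 224, 53, 53], 0.76)]
driver [([317, 358, 102, 72], 0.97)]
cheek [([450, 312, 37, 27], 0.6)]
top {'intrinsics': array([[528.461 ,   0.    , 283.0671],
       [  0.    , 528.461 , 202.2127],
       [  0.    ,   0.    ,   1.    ]]), 'extrinsics': array([[ 0.0266, -0.9994, -0.0206, -0.0176],
       [ 0.9845,  0.0227,  0.174 , -0.5717],
       [-0.1734, -0.0249,  0.9845, -1.094 ],
       [ 0.    ,  0.    
[... 305 characters left out ...]
meter [([319, 110, 37, 68], 0.75)]
mug [([440, 142, 46, 61], 0.88), ([179, 227, 167, 108], 0.47)]
driver [([309, 262, 20, 49], 0.56)]
cheek [([135, 188, 30, 12], 0.63), ([317, 109, 44, 70], 0.49)]
{'time': 1.15, 'joint_positions': array([-1.3079,  0.321 , -0.0701,  1.4505,  0.0226,  1.3708, -0.0569]), 'qd': array([-0.0009,  0.0006, -0.    , -0.001 ,  0.0008, -0.0015, -0.0004]), 'joint_torque': array([ -0.0005, -49.11  ,  -0.4033, -31.278 ,  -0.0636,   0.0333,
        -0.    ]), 'position': array([0.1601, 0.63  , 0.1975]), 'tool_rot': array([0.3897, 3.1173, 0.0001]), 'ft_force': array([-0.4158,  0.4493,  0.1865]), 'torque': array([ 0.0989,  0.0891, -0.0626]), 'grip_width': 0.9987620303340052}
```

View pics/s0.png

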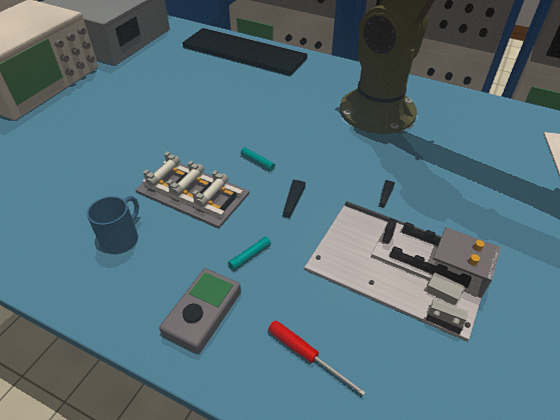

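View pics/t0.png

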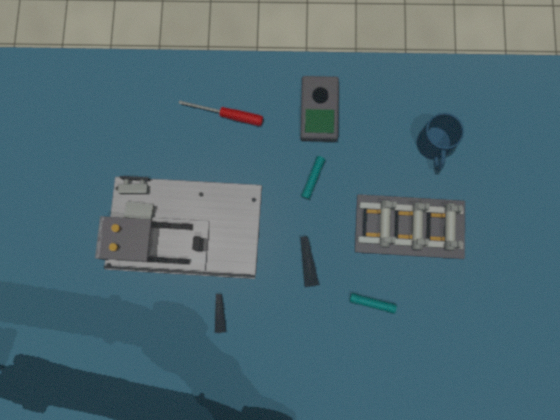

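```bash
python3 - <<'E'
from h import *
np.set_printoptions(precision=4,suppress=True)
for n,px,z in [('handle',(198,243),.07),('hood c',(127,240),.07),('knob',(115,228),.085),('bedc1',(117,178),.01),('bedc2',(261,184),.01),('bedc3',(256,277),.01),('cheek',(132,187),.03),('lug',(140,210),.03),('wedge tip',(305,237),.018),('wedge butt',(312,285),.018),('f2?',(387,224),.04),('f1',(420,226),.04),('f0',(452,226),.04),('bar',(372,224),.02),('brdc',(357,195),.01),('brdc',(466,200),.01),('brdc',(464,258),.01),('brdc',(356,254),.01),('small wedge',(220,313),.01)]:
    print(n,atz('top',px,z))
print(ctrl.camera_info('wrist'))
E
```

```text
handle [0.4772 0.1728 0.07  ]
hood c [0.4798 0.3236 0.07  ]
knob [0.5029 0.346  0.085 ]
bedc1 [0.6263 0.3769 0.01  ]
bedc2 [0.6196 0.0485 0.01  ]
bedc3 [0.4115 0.0524 0.01  ]
cheek [0.6022 0.3345 0.03  ]
lug [0.5508 0.3128 0.03  ]
wedge tip [ 0.5011 -0.0529  0.018 ]
wedge butt [ 0.3972 -0.07    0.018 ]
f2? [ 0.5312 -0.2288  0.04  ]
f1 [ 0.5285 -0.2996  0.04  ]
f0 [ 0.5302 -0.3681  0.04  ]
bar [ 0.5332 -0.1994  0.02  ]
brdc [ 0.5993 -0.1676  0.01  ]
brdc [ 0.5934 -0.4096  0.01  ]
brdc [ 0.4644 -0.401   0.01  ]
brdc [ 0.4672 -0.1657  0.01  ]
small wedge [0.3322 0.1278 0.01  ]
{'intrinsics': array([[338.8253,   0.    , 282.2378],
       [  0.    , 338.8253, 209.9219],
       [  0.    ,   0.    ,   1.    ]]), 'extrinsics': array([[ 0.2467,  0.9691, -0.0001, -0.6499],
       [-0.9397,  0.2392, -0.2444,  0.0295],
       [-0.2369,  0.0604,  0.9697, -0.3894],
       [ 0.    ,  0.    ,  0.    ,  1.    ]])}
```

```bash
python3 - <<'E'
from h import *
a=cv2.imread('pics/t0.png');c1=cv2.resize(a[160:350,85:275],(570,570),interpolation=cv2.INTER_CUBIC)
cv2.imwrite('pics/c1.png',c1)
E
```

```text
(no output)
```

View pics/c1.png

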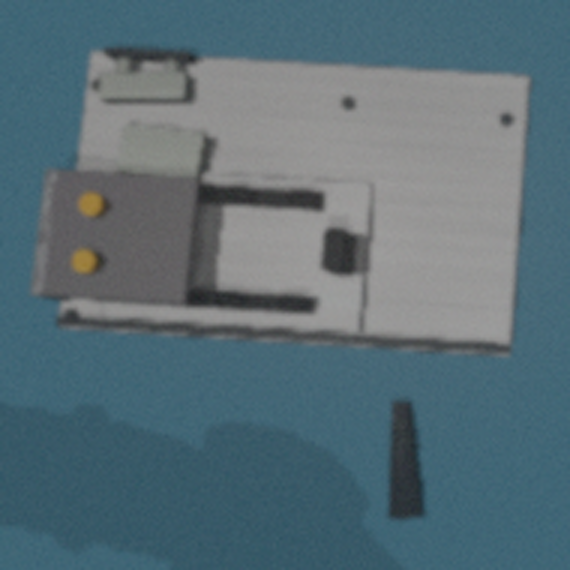

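Emit:
move_arm([
  [-1.2, -0.95, 0],
  [-2.4, -1.9, 0],
  [-3.7, -2.9, 0],
  [-5, -3.9, 0],
  [-6.2, -4.9, 0],
], turn=[0, 0, 0, 0, 0], jaw=[1, 1, 1, 1, 1])

```text
time: 1.65
position: [0.3056, 0.4399, 0.1977]
tool_rot: [0.391, 3.117, 0.001]
ft_force: [-0.0, 0.3, -0.2]
grip_width: 1.0
```

Emit:
move_arm([
  [-1.2, -0.95, 0],
  [-2.4, -1.9, 0],
  [-3.7, -2.9, 0],
  [-5, -3.9, 0],
  [-6.2, -4.9, 0],
], turn=[0, 0, 0, 0, 0], jaw=[1, 1, 1, 1, 1])

```text
time: 2.15
position: [0.4495, 0.2516, 0.1979]
tool_rot: [0.39, 3.116, 0.001]
ft_force: [0.7, -0.4, -0.2]
grip_width: 1.001
```

Emit:
move_arm([
  [-1, -0.7, 0],
  [-1.8, -1.4, 0],
  [-1.8, -1.4, 0],
  [-1.8, -1.4, 0],
  [-1.8, -1.4, 0],
], turn=[-0.9, -1.8, -2.6, -2.6, -2.6], jaw=[1, 1, 1, 1, 1])

```text
time: 2.65
position: [0.4898, 0.2002, 0.1975]
tool_rot: [-0.035, -3.141, -0.001]
ft_force: [-0.1, 0.8, -0.6]
grip_width: 1.003
```

```bash
cat >> h.py <<'E'
from scipy.spatial.transform import Rotation as Ro
def mv(P,yaw=None):
    """units dp and turn to bring TCP to P with tool y heading yaw (deg)"""
    s=ctrl.get_state();R=Ro.from_rotvec(s['tool_rot']).as_matrix()
    d=R.T@(np.array(P)-s['position'])/.03
    y=np.degrees(np.arctan2(R[1,1],R[0,1]))
    print('at',np.round(s['position'],4),'yaw',round(y,2),'dp',np.round(d,2),'turn',None if yaw is None else round(-((yaw-y+90)%180-90)/5,2))
E
python3 - <<'E'
from h import *
snap('wrist','w1')
mv([.49,.2,.2],89)
for t in ['handle','bed','carriage','cheek','notch1','slot']:
    print(t,[(np.round(r['rect']).astype(int).tolist(),round(r['confidence'],2)) for r in ctrl.look_for('wrist',t)])
E
```

```text
at [0.4897 0.2005 0.1975] yaw 88.77 dp [-0.01 -0.01 -0.08] turn -0.05
handle [([337, 190, 181, 130], 0.69)]
bed [([317, 209, 343, 191], 0.91)]
carriage [([340, 195, 182, 134], 0.6)]
cheek []
notch1 [([340, 191, 178, 138], 0.77)]
slot [([317, 211, 346, 190], 0.87)]
```

View pics/w1.png

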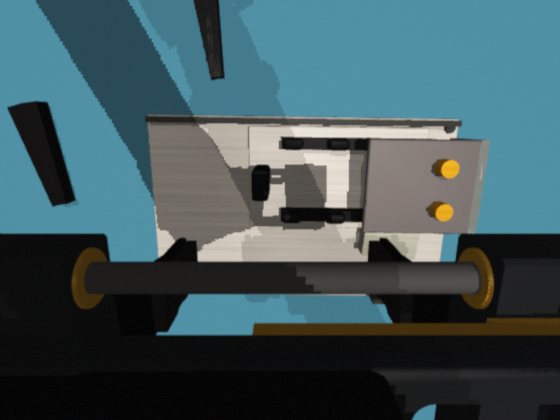

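```bash
python3 - <<'E'
from h import *
np.set_printoptions(precision=4,suppress=True)
im=cv2.imread('pics/w1.png')
cv2.imwrite('pics/w1c.png',cv2.resize(im[110:260,140:490],None,fx=2.28,fy=2.28,interpolation=cv2.INTER_CUBIC))
for n,p,z in [('h',(261,181),.07),('h',(261,181),.055),('hood fl',(368,138),.07),('hood fr',(364,231),.07),('bed nearleft',(149,117),.01),('near right',(461,121),.01)]: print(n,atz('wrist',p,z))
print(proj('wrist',[.4772,.1728,.07]),proj('wrist',ctrl.get_state()['position']))
E
```

```text
h [0.4747 0.1802 0.07  ]
h [0.4771 0.1792 0.055 ]
hood fl [0.4374 0.2789 0.07  ]
hood fr [0.526  0.2786 0.07  ]
bed nearleft [0.4129 0.0593 0.01  ]
near right [0.4243 0.3924 0.01  ]
[253.2255 183.8033] [282.3785 241.6254]
```

View pics/w1c.png

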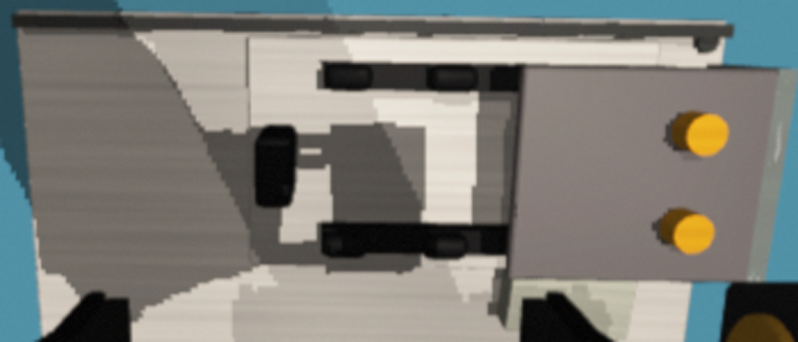

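Emit:
move_arm([
  [0.4, -0.75, 1],
  [0.4, -0.75, 2.3],
  [0.4, -0.75, 3.6],
  [0.4, -0.75, 4.6],
  [0.4, -0.75, 5.2],
], turn=[0, 0, 0, 0, 0], jaw=[1, 1, 1, 1, 1])

```text
time: 3.5
position: [0.476, 0.1766, 0.0389]
tool_rot: [-0.034, -3.138, 0.003]
ft_force: [-0.7, -0.4, 0.6]
grip_width: 0.998
```

Emit:
move_arm([
  [0, 0, 0],
  [0, 0, 0],
  [0, 0, 0],
  [0, 0, 0],
  [0, 0, 0],
], turn=[0, 0, 0, 0, 0], jaw=[-1, -1, -1, -1, -1], grip_force=20)

```text
time: 4.0
position: [0.4785, 0.1776, 0.0425]
tool_rot: [0.034, 3.14, 0.002]
ft_force: [-0.3, -0.4, -0.3]
grip_width: 0.63
```

Emit:
move_arm([
  [0, 0, 0],
  [0, 0, 0],
  [0, 0, 0],
  [0, -0.1, 0],
  [0, -0.2, 0],
], turn=[0, 0, 0, 0, 0], jaw=[-1, -1, -1, -1, -1], grip_force=20)

```text
time: 4.5
position: [0.4775, 0.1723, 0.0415]
tool_rot: [0.034, 3.141, 0.003]
ft_force: [-0.5, 3.5, -1.6]
grip_width: 0.18
```

Emit:
move_arm([
  [0, -0.3, 0],
  [0, -0.6, 0],
  [0, -0.9, 0],
  [0, -1.2, 0],
  [0, -1.4, 0],
], turn=[0, 0, 0, 0, 0], jaw=[-1, -1, -1, -1, -1])

```text
time: 5.0
position: [0.4759, 0.1281, 0.0414]
tool_rot: [-0.036, -3.14, 0.0]
ft_force: [-5.5, 3.0, 3.4]
grip_width: 0.176
```

Emit:
move_arm([
  [0, -0.15, 0],
  [0, -0.3, 0],
  [0, -0.45, 0],
  [0, -0.6, 0],
  [0, -0.6, 0],
], turn=[0, 0, 0, 0, 0], jaw=[-1, -1, -1, -1, -1])

```text
time: 5.5
position: [0.4752, 0.1099, 0.0414]
tool_rot: [-0.036, -3.139, 0.001]
ft_force: [-5.3, 0.5, 4.6]
grip_width: 0.18
```

Emit:
move_arm([
  [0, -0.2, 0],
  [0, -0.4, 0],
  [0, -0.6, 0],
  [0, -0.6, 0],
  [0, -0.6, 0],
], turn=[0, 0, 0, 0, 0], jaw=[-1, -1, -1, -1, -1])

```text
time: 6.0
position: [0.4746, 0.0916, 0.0414]
tool_rot: [-0.036, -3.138, 0.003]
ft_force: [-5.5, 0.6, 6.2]
grip_width: 0.179
```

```bash
python3 - <<'E'
from h import *
snap('top','t2',(85,160,275,350),3)
snap('scene','s2',(290,180,510,350),3)
E
```

```text
(no output)
```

View pics/s2.png

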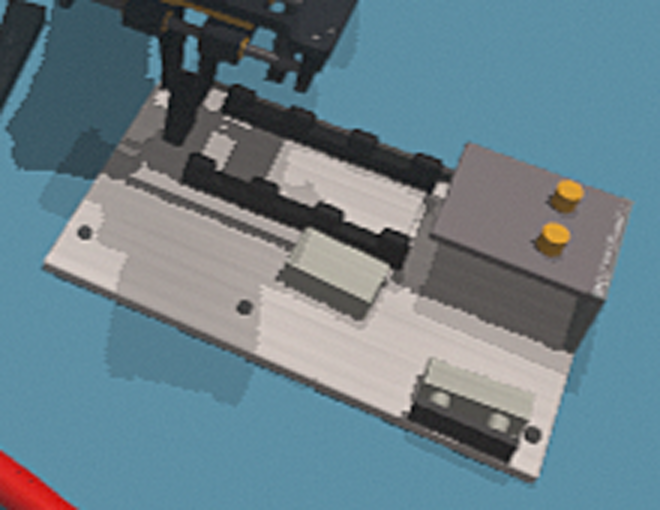

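Emit:
move_arm([
  [0, -0.15, 0],
  [0, -0.3, 0],
  [0, -0.45, 0],
  [0, -0.45, 0],
  [0, -0.45, 0],
], turn=[0, 0, 0, 0, 0], jaw=[-1, -1, -1, -1, -1])

```text
time: 6.6
position: [0.4741, 0.0792, 0.0414]
tool_rot: [-0.035, -3.138, 0.0]
ft_force: [-6.4, 2.5, 5.2]
grip_width: 0.178
```

Emit:
move_arm([
  [0, -0.15, 0],
  [0, -0.3, 0],
  [0, -0.3, 0],
  [0, -0.3, 0],
  [0, -0.3, 0],
], turn=[0, 0, 0, 0, 0], jaw=[-1, -1, -1, -1, -1])

```text
time: 7.1
position: [0.4741, 0.0792, 0.0415]
tool_rot: [-0.028, -3.14, -0.016]
ft_force: [-3.4, 21.1, -0.8]
grip_width: 0.18
```

Emit:
move_arm([
  [0, 0.35, 0],
  [0, 0.35, 0],
  [0, 0.35, 0],
  [0, 0.35, 0],
  [0, 0.35, 0],
], turn=[0, 0, 0, 0, 0], jaw=[-1, -0.2, -0.2, -0.2, -0.2])

```text
time: 7.6
position: [0.476, 0.0802, 0.0415]
tool_rot: [0.036, 3.141, -0.001]
ft_force: [-0.3, -1.2, -0.4]
grip_width: 0.382
```

Emit:
move_arm([
  [0, 0, -1],
  [0, 0, -2.5],
  [-0.5, 1, -4],
  [-1.5, 2, -4],
  [-2, 3, -4],
], turn=[0, 0, 0, 0, 0], jaw=[-0.2, -0.2, -0.2, -0.2, -0.2])

```text
time: 8.1
position: [0.5413, 0.1711, 0.1642]
tool_rot: [0.036, 3.135, 0.004]
ft_force: [0.9, -0.7, -0.4]
grip_width: 0.398
```

```bash
python3 - <<'E'
from h import *
mv([.49,.2,.2],89)
snap('wrist','w3',(120,60,440,270),2.5)
i=ctrl.camera_info('wrist');np.savez('w3.npz',**i)
E
```

```text
at [0.5413 0.1711 0.1642] yaw 88.67 dp [ 1.72  0.93 -1.2 ] turn -0.07
```

View pics/w3.png

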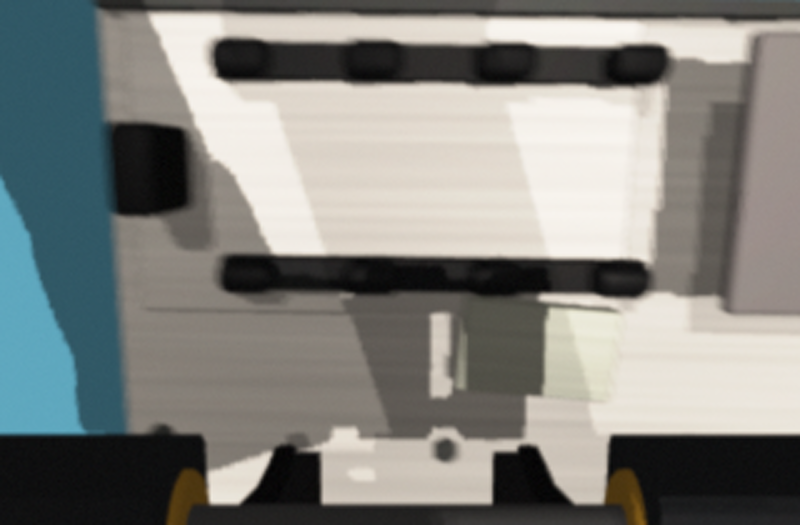

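```bash
python3 - <<'E'
from h import *
np.set_printoptions(precision=4,suppress=True)
i=dict(np.load('w3.npz'))
f=lambda x,y:(120+x/2.5,60+y/2.5)
for z in (.035,.04,.045,.05):
    P=[atz('wrist',f(*p),z,i) for p in [(217,58),(667,62),(222,274),(648,278)]]
    m=[atz('wrist',f(*p),z,i)[:2] for p in [(308,58),(441,60),(574,62),(624,278),(571,278)]]
    P=np.array(P)[:,:2]
    print(z,'len',np.linalg.norm(P[1]-P[0]),np.linalg.norm(P[3]-P[2]),'sep',np.linalg.norm((P[0]+P[1]-P[2]-P[3])/2),'cen',P.mean(0),'dirU',P[1]-P[0],'dirL',P[3]-P[2]);print('   notch0,1,2 at upper bar',*m)
print('hood',atz('wrist',f(765,35),.07,i),atz('wrist',f(725,312),.07,i))
print('handle top',atz('wrist',f(148,185),.07,i))
print('lug top',[atz('wrist',f(*p),.032,i) for p in [(465,308),(620,308),(455,390),(612,402)]])
E
```

```text
0.035 len 0.15742517808155385 0.1585175997835319 sep 0.07575059539840101 cen [0.4792 0.191 ] dirU [0.0039 0.1574] dirL [0.0043 0.1585]
   notch0,1,2 at upper bar [0.44   0.1457] [0.4414 0.1921] [0.4428 0.2387] [0.5191 0.2598] [0.5187 0.24  ]
0.04 len 0.15492067469252163 0.15599571687561836 sep 0.0745454665542829 cen [0.4792 0.1908] dirU [0.0039 0.1549] dirL [0.0042 0.1559]
   notch0,1,2 at upper bar [0.4405 0.1462] [0.4419 0.1919] [0.4433 0.2377] [0.5184 0.2585] [0.518 0.239]
0.045 len 0.15241617130348928 0.1534738339677048 sep 0.07334033771016489 cen [0.4791 0.1906] dirU [0.0038 0.1524] dirL [0.0042 0.1534]
   notch0,1,2 at upper bar [0.441  0.1467] [0.4424 0.1917] [0.4438 0.2367] [0.5176 0.2572] [0.5173 0.238 ]
0.05 len 0.149911667914457 0.15095195105979123 sep 0.07213520886604677 cen [0.479  0.1904] dirU [0.0038 0.1499] dirL [0.0041 0.1509]
   notch0,1,2 at upper bar [0.4416 0.1472] [0.4429 0.1914] [0.4443 0.2358] [0.5169 0.2559] [0.5166 0.2371]
hood [0.4394 0.2907 0.07  ] [0.5261 0.285  0.07  ]
handle top [0.4813 0.0961 0.07  ]
lug top [array([0.5299, 0.2008, 0.032 ]), array([0.5309, 0.2596, 0.032 ]), array([0.5621, 0.1969, 0.032 ]), array([0.568 , 0.2582, 0.032 ])]
```

View pics/t2.png

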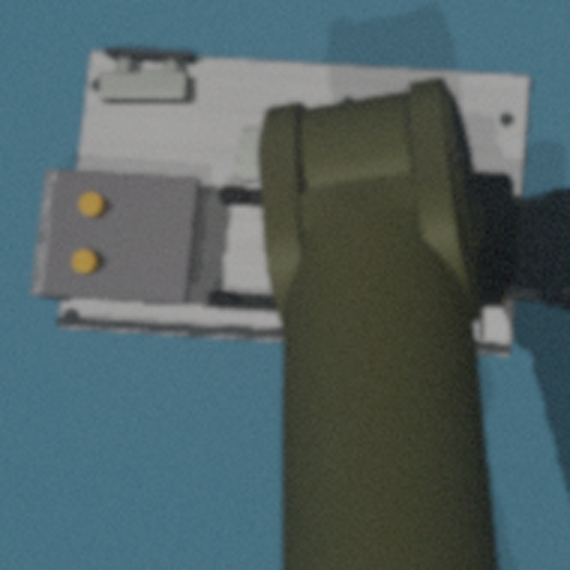

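```bash
python3 - <<'E'
from h import *
np.set_printoptions(precision=4,suppress=True)
i0=dict(np.load('w3.npz'))
i=ctrl.camera_info('wrist');s=ctrl.get_state();im=snap('wrist','w4',(120,60,440,270),2.5);np.savez('w4.npz',**i)
print(s['position'])
a=cv2.imread('pics/w3.png');b=cv2.imread('pics/w4.png')
f=lambda p:(120+p[0]/2.5,60+p[1]/2.5)
for n,p,z,h in [('U0',(217,58),.043,25),('U1',(667,62),.043,25),('L0',(222,274),.043,25),('L1',(648,278),.043,25),('hoodU',(757,35),.07,25),('hoodL',(727,312),.07,25),('handle',(131,180),.07,50)]:
    t=a[max(0,p[1]-h):p[1]+h,max(0,p[0]-h):p[0]+h]
    r=cv2.matchTemplate(b,t,cv2.TM_CCOEFF_NORMED);_,v,_,l=cv2.minMaxLoc(r)
    q=(l[0]+min(h,p[0]),l[1]+min(h,p[1]));print(n,p,q,round(v,2),atz('wrist',f(q),z,i))
E
```

```text
[0.5411 0.1776 0.1624]
U0 (217, 58) (190, 54) 0.97 [0.4389 0.1065 0.043 ]
U1 (667, 62) (646, 61) 0.98 [0.4437 0.2617 0.043 ]
L0 (222, 274) (196, 272) 0.99 [0.513  0.1026 0.043 ]
L1 (648, 278) (628, 278) 0.98 [0.5179 0.2592 0.043 ]
hoodU (757, 35) (732, 34) 0.96 [0.4389 0.2805 0.07  ]
hoodL (727, 312) (703, 313) 0.98 [0.5263 0.2777 0.07  ]
handle (131, 180) (103, 177) 0.98 [0.4786 0.0819 0.07  ]
```

Emit:
move_arm([
  [-0.2, -1.6, 0],
  [-0.4, -3.2, 0],
  [-0.6, -4.8, 0],
  [-0.8, -6.4, 0],
  [-1, -8, 0],
], turn=[0, 0, 0, 0, 0], jaw=[-0.2, -0.2, -0.2, 0, 0])

```text
time: 8.7
position: [0.5616, -0.0737, 0.1614]
tool_rot: [0.036, 3.141, -0.0]
ft_force: [0.9, 0.1, -0.2]
grip_width: 0.477
```

Emit:
move_arm([
  [-0.2, -1.6, 0],
  [-0.4, -3.2, 0],
  [-0.6, -4.8, 0],
  [-0.8, -6.4, 0],
  [-1, -7.9, 0],
], turn=[0, 0, 0, 0, 0], jaw=[0, 0, 0, 0, 0])

```text
time: 9.2
position: [0.5859, -0.3115, 0.1613]
tool_rot: [-0.037, -3.141, 0.001]
ft_force: [0.6, 0.3, 0.1]
grip_width: 0.5
```

Emit:
move_arm([
  [0, 0, 0],
  [0, 0, 0],
  [0, 0, 0],
], turn=[0, 0, 0], jaw=[0, 0, 0])

```text
time: 9.5
position: [0.587, -0.3072, 0.1611]
tool_rot: [-0.033, -3.141, -0.002]
ft_force: [0.9, 0.3, -0.0]
grip_width: 0.496
```

```bash
python3 - <<'E'
from h import *
mv([.53,-.23,.16],89)
i=ctrl.camera_info('wrist');snap('wrist','w5',(100,60,460,270),2.2);np.savez('w5.npz',**i)
for t in ['fuse0_mid','clipboard']:
    print(t,[(np.round(r['rect']).astype(int).tolist(),round(r['confidence'],2)) for r in ctrl.look_for('wrist',t)])
E
```

```text
at [ 0.587  -0.3072  0.1611] yaw 88.79 dp [1.95 2.53 0.04] turn -0.04
fuse0_mid [([296, 133, 30, 115], 0.96)]
clipboard [([307, 133, 254, 142], 0.91)]
```

View pics/w5.png

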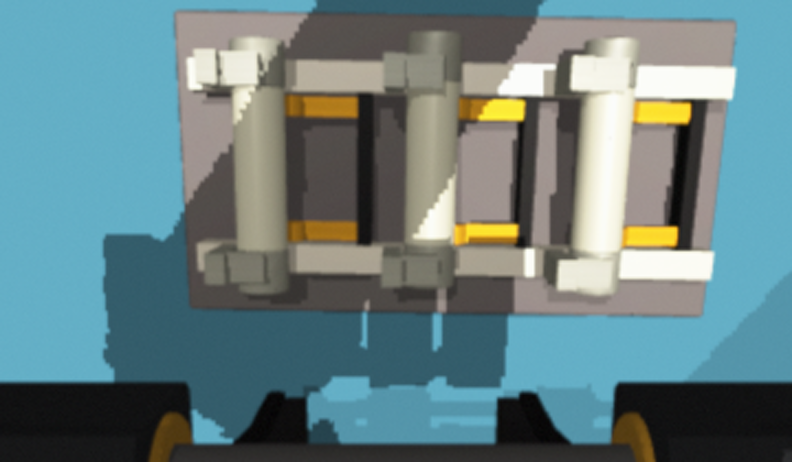

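```bash
python3 - <<'E'
from h import *
np.set_printoptions(precision=4,suppress=True)
i=dict(np.load('w5.npz'))
f=lambda x,y:(100+x/2.2,60+y/2.2)
for p in [(256,38),(267,292),(261,170),(436,32),(432,290),(433,170),(614,40),(597,292),(604,170)]: print(p,atz('wrist',f(*p),.038,i),atz('wrist',f(*p),.046,i))
for p in [(177,12),(734,20),(190,307),(702,315)]: print('brd',atz('wrist',f(*p),.01,i))
for p in [(365,170),(528,170),(688,170)]: print('blk',atz('wrist',f(*p),.02,i))
E
```

```text
(256, 38) [ 0.4801 -0.3614  0.038 ] [ 0.4811 -0.36    0.046 ]
(267, 292) [ 0.5811 -0.3638  0.038 ] [ 0.5795 -0.3623  0.046 ]
(261, 170) [ 0.5305 -0.3629  0.038 ] [ 0.5303 -0.3614  0.046 ]
(436, 32) [ 0.4794 -0.2911  0.038 ] [ 0.4805 -0.2915  0.046 ]
(432, 290) [ 0.5818 -0.2938  0.038 ] [ 0.5802 -0.2942  0.046 ]
(433, 170) [ 0.532  -0.2929  0.038 ] [ 0.5317 -0.2932  0.046 ]
(614, 40) [ 0.4838 -0.2215  0.038 ] [ 0.4848 -0.2237  0.046 ]
(597, 292) [ 0.5841 -0.2239  0.038 ] [ 0.5825 -0.226   0.046 ]
(604, 170) [ 0.5335 -0.2232  0.038 ] [ 0.5332 -0.2254  0.046 ]
brd [ 0.4654 -0.3991  0.01  ]
brd [ 0.4736 -0.1634  0.01  ]
brd [ 0.5928 -0.4052  0.01  ]
brd [ 0.6018 -0.1671  0.01  ]
blk [ 0.5321 -0.3214  0.02  ]
blk [ 0.5336 -0.2512  0.02  ]
blk [ 0.5351 -0.1822  0.02  ]
```

Emit:
move_arm([
  [0.6, 0.9, 0],
  [1.2, 1.8, 0.5],
  [1.86, 2.76, 1.5],
  [1.86, 2.76, 2.5],
  [1.86, 2.76, 2.5],
], turn=[0, 0, 0, 0, 0], jaw=[0, 0, 0, 0, 0])

```text
time: 10.15
position: [0.5304, -0.2205, 0.0831]
tool_rot: [-0.029, -3.135, -0.005]
ft_force: [-1.0, -0.8, -0.3]
grip_width: 0.5
```

```bash
python3 - <<'E'
from h import *
mv([.5335,-.223,.023],88.3)
i=ctrl.camera_info('wrist');im=snap('wrist','w6',(100,60,460,270),2.2);np.savez('w6.npz',**i)
for p in [(.532,-.2229,.036),(.5306,-.2927,.036)]: print(proj('wrist',p,i))
E
```

```text
at [ 0.5304 -0.2205  0.0831] yaw 88.96 dp [-0.12 -0.09  2.  ] turn 0.13
[278.87619088 222.21677655]
[181.80531283 222.1590049 ]
```

View pics/w6.png

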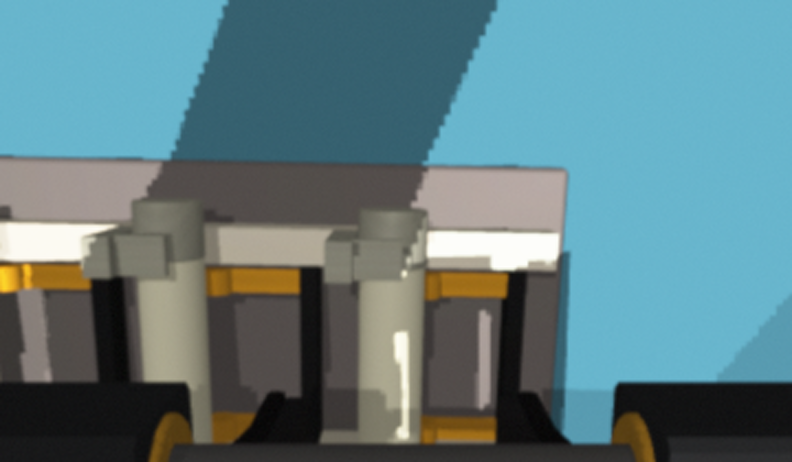

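Emit:
move_arm([
  [0, -0.05, 0.5],
  [0, -0.05, 1],
  [0, -0.05, 1.5],
  [0, -0.05, 2],
  [0, -0.05, 2],
], turn=[0.1, 0.1, 0.1, 0.1, 0.1], jaw=[0, 0, 0, 0, 0])

```text
time: 10.7
position: [0.5311, -0.2252, 0.0235]
tool_rot: [-0.049, -3.136, -0.001]
ft_force: [-0.8, 0.6, -0.8]
grip_width: 0.498
```

Emit:
move_arm([
  [0, 0, 0],
  [0, 0, 0],
  [0, 0, 0],
  [0, 0, 0],
  [0, 0, 0],
], turn=[0, 0, 0, 0, 0], jaw=[-1, -1, -1, -1, -1], grip_force=25)

```text
time: 11.2
position: [0.5335, -0.2258, 0.0269]
tool_rot: [0.048, 3.14, 0.0]
ft_force: [-0.5, -0.5, -0.6]
grip_width: 0.132
```

```bash
python3 - <<'E'
from h import *
mv([.5335,-.223,.023],88.3);print(ctrl.get_state()['grip_width'])
w=snap('wrist')[150:330,100:460];s=snap('scene')[140:240,120:280]
s=cv2.resize(s,(720,450),interpolation=cv2.INTER_CUBIC)[100:]
cv2.imwrite('pics/c7.png',np.vstack([cv2.resize(w,(720,360))[:240],s])[:,:,::-1])
print(ctrl.get_state()['grip_width'])
E
```

```text
at [ 0.5335 -0.2258  0.0269] yaw 88.25 dp [0.   0.09 0.13] turn -0.01
0.1318123308007819
0.05866560478490729
```

View pics/c7.png

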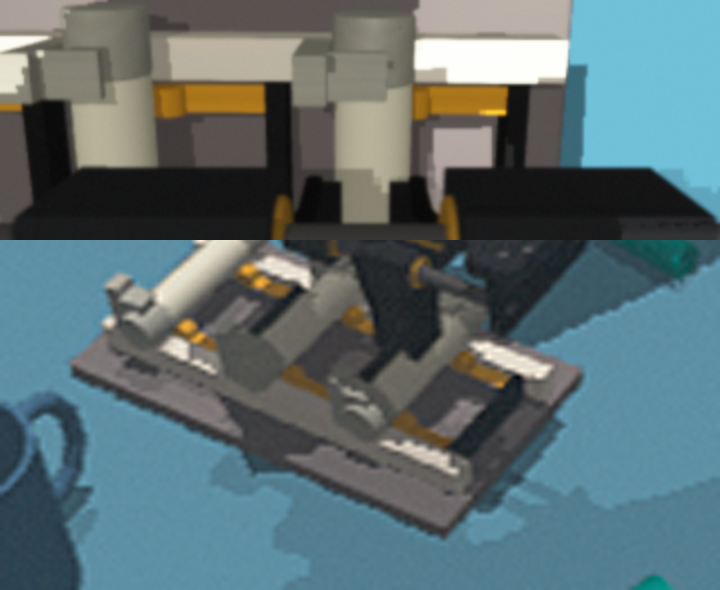

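```bash
python3 - <<'E'
from h import *
print(ctrl.get_state());i=ctrl.camera_info('wrist')
print(proj('wrist',ctrl.get_state()['position'],i),proj('wrist',[.5335,-.2258,.036],i),proj('wrist',[.5,-.2245,.036],i))
w=snap('wrist','w8',(180,120,400,290),3.4)
E
```

```text
{'time': 11.3, 'joint_positions': array([-0.16613516,  0.35926496,  0.61714285,  1.83887797, -0.24170906,
        1.01824425,  2.08907279]), 'qd': array([ 0.00091819,  0.00211126, -0.00098994,  0.00114947,  0.0003234 ,
        0.00013969,  0.00110814]), 'joint_torque': array([ 6.40326107e-03, -3.98222315e+01,  6.58131212e+00, -2.63908839e+01,
        6.96436688e-02,  4.60223691e-02, -3.51754943e-04]), 'position': array([ 0.53335058, -0.2257618 ,  0.02670347]), 'tool_rot': array([4.79344456e-02, 3.14064510e+00, 9.14233861e-05]), 'ft_force': array([0.21046889, 0.73123445, 0.43063655]), 'torque': array([0.0377542 , 0.01310998, 0.00174404]), 'grip_width': 0.05866560478490729}
[282.33869823 241.66560961] [282.27859875 247.52323385] [282.76860598 188.22921297]
```

View pics/w8.png

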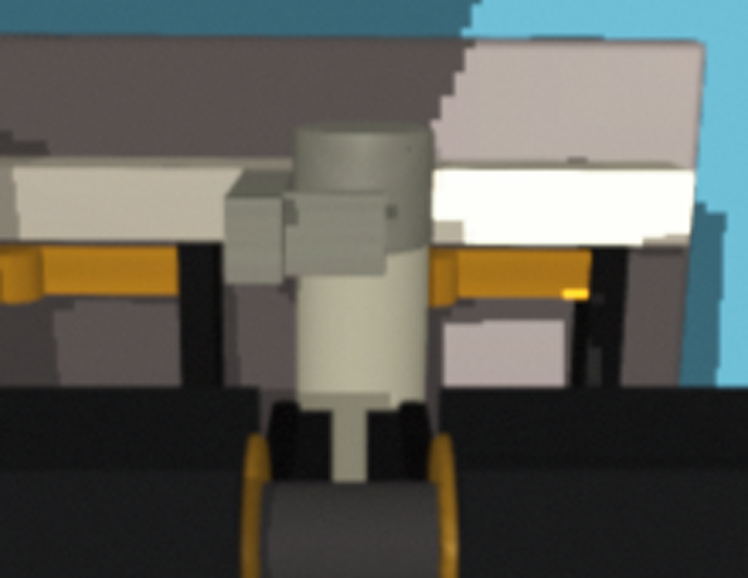

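```bash
python3 - <<'E'
from h import *
for z in (.0414,.055,.068): print('s2',z,((proj('scene',[.4746,.0916,z])-[290,180])*3).round(), 'outer finger',((proj('scene',[.4840,.0826,z])-[290,180])*3).round())
# c7: crop origin (120,140), scale 4.5, minus 100 rows plus 240
for z in (.0269,.04,.055):
  for x,y in((.543,-.2258+.0025),(.543,-.2258-.0175)):
    q=(proj('scene',[x,y,z])-[120,140])*4.5;print('c7',z,y,q.round()+[0,140])
for x in (0.4835,.5835):
    q=(proj('scene',[x,-.224,.036])-[120,140])*4.5;print('fuse end',q.round()+[0,140])
i=ctrl.camera_info('wrist');R=Ro.from_rotvec(ctrl.get_state()['tool_rot']).as_matrix();p=ctrl.get_state()['position']
for b in (0,.013,.026): print('w8 tip inner',[((proj('wrist',p+R@np.array([.0095,s*.0026,-b]),i)-[180,120])*3.4).round() for s in(-1,1)])
E
```

```text
s2 0.0414 [182. 109.] outer finger [165. 113.]
s2 0.055 [184.  96.] outer finger [167. 100.]
s2 0.068 [186.  83.] outer finger [169.  88.]
c7 0.0269 -0.2233 [408. 386.]
c7 0.0269 -0.24330000000000002 [375. 373.]
c7 0.04 -0.2233 [405. 367.]
c7 0.04 -0.24330000000000002 [372. 355.]
c7 0.055 -0.2233 [401. 345.]
c7 0.055 -0.24330000000000002 [368. 333.]
fuse end [467. 302.]
fuse end [360. 423.]
w8 tip inner [array([333., 360.]), array([363., 360.])]
w8 tip inner [array([331., 384.]), array([364., 384.])]
w8 tip inner [array([330., 411.]), array([365., 411.])]
```

Emit:
move_arm([
  [0, 0, 0.05],
  [0, 0, 0.1],
  [0, 0, 0.15],
  [0, 0, 0.2],
  [0, 0, 0.2],
], turn=[0, 0, 0, 0, 0], jaw=[-1, -1, -1, -1, -1])

```text
time: 11.85
position: [0.5332, -0.2266, 0.022]
tool_rot: [0.049, 3.141, -0.0]
ft_force: [-4.5, 0.5, 11.2]
grip_width: 0.005
```

Emit:
move_arm([
  [0, 0, -0.5],
  [0, 0, -0.9],
  [0, 0, -0.9],
  [0, 0, -0.9],
  [0, 0, -0.9],
], turn=[0, 0, 0, 0, 0], jaw=[0, 0, 0, 0, 0])

```text
time: 12.35
position: [0.5329, -0.2254, 0.047]
tool_rot: [-0.048, -3.141, -0.001]
ft_force: [-0.1, -0.0, -0.5]
grip_width: 0.378
```

Emit:
move_arm([
  [0, 0, 0],
  [0, 0, 0],
  [0, 0, 0.5],
  [0, 0, 1],
  [0, 0, 1.3],
], turn=[0, 0, 0, 0, 0], jaw=[0, 0, 0, 0, 0])

```text
time: 12.85
position: [0.5317, -0.2251, 0.0059]
tool_rot: [-0.048, -3.138, -0.001]
ft_force: [-0.4, 1.0, 0.7]
grip_width: 0.503
```

Emit:
move_arm([
  [0, 0, 0.15],
  [0, 0, 0.3],
  [0, 0, 0.35],
  [0, 0, 0.35],
  [0, 0, 0.35],
], turn=[0, 0, 0, 0, 0], jaw=[0, 0, 0, 0, 0])

```text
time: 13.35
position: [0.5335, -0.226, -0.0016]
tool_rot: [0.048, 3.14, -0.0]
ft_force: [-0.6, -0.4, -0.2]
grip_width: 0.498
```

Emit:
move_arm([
  [0, 0, 0],
  [0, 0, 0],
  [0, 0, 0],
  [0, 0, 0],
  [0, 0, 0],
], turn=[0, 0, 0, 0, 0], jaw=[-1, -1, -1, -1, -1])

```text
time: 13.85
position: [0.5333, -0.2244, -0.002]
tool_rot: [-0.047, -3.141, -0.003]
ft_force: [-1.2, 3.4, 2.2]
grip_width: 0.247
```

Emit:
move_arm([
  [0, 0, 0],
  [0, 0.1, 0],
  [0, 0.2, 0],
  [0, 0.3, 0],
  [0, 0.4, 0],
], turn=[0, 0, 0, 0, 0], jaw=[-1, -1, -1, -1, -1])

```text
time: 14.35
position: [0.5336, -0.2163, -0.0015]
tool_rot: [0.051, 3.14, -0.005]
ft_force: [0.5, -3.8, 1.2]
grip_width: 0.246
```

Emit:
move_arm([
  [0, 0.1, 0],
  [0, 0.2, 0],
  [0, 0.3, 0],
  [0, 0.4, 0],
  [0, 0.5, 0],
], turn=[0, 0, 0, 0, 0], jaw=[-1, -1, -1, -1, -1])

```text
time: 14.85
position: [0.5341, -0.1986, -0.002]
tool_rot: [0.048, 3.141, -0.0]
ft_force: [0.4, -2.1, 2.4]
grip_width: 0.243
```

Emit:
move_arm([
  [0, 0, -0.5],
  [0, 0, -1.2],
  [0, 0, -2],
  [0, 0, -2.8],
  [0, 0, -3.5],
], turn=[0, 0, 0, 0, 0], jaw=[-1, -1, -1, -1, -1])

```text
time: 15.35
position: [0.5337, -0.1982, 0.1046]
tool_rot: [-0.048, -3.141, -0.002]
ft_force: [0.2, -1.1, -0.2]
grip_width: 0.244
```

Emit:
move_arm([
  [0.2, 1.4, 0],
  [0.4, 2.8, 0],
  [0.7, 4.2, 0],
  [0.9, 5.6, 0],
  [1.1, 7, 0],
], turn=[0, 0, 0, 0, 0], jaw=[-1, -1, -1, -1, -1])

```text
time: 15.85
position: [0.5064, 0.0142, 0.1036]
tool_rot: [-0.048, -3.141, -0.001]
ft_force: [1.0, 0.3, -1.0]
grip_width: 0.245
```

Emit:
move_arm([
  [0.2, 1.4, 0],
  [0.4, 2.8, 0],
  [0.7, 4.2, 0],
  [0.9, 5.6, 0],
  [1.1, 7, 0],
], turn=[0, 0, 0, 0, 0], jaw=[-1, -1, -1, -1, -1])

```text
time: 16.35
position: [0.4797, 0.2248, 0.1036]
tool_rot: [-0.048, -3.141, -0.001]
ft_force: [1.1, -0.7, -1.2]
grip_width: 0.245
```

Emit:
move_arm([
  [0, 0, 0.7],
  [0, 0, 1.5],
  [0, 0, 1.5],
  [0, 0, 1.5],
], turn=[0, 0, 0, 0], jaw=[-1, -1, -1, -1])

```text
time: 16.75
position: [0.4804, 0.2228, 0.0583]
tool_rot: [-0.049, -3.14, 0.001]
ft_force: [0.3, -0.3, -0.4]
grip_width: 0.241
```

```bash
python3 - <<'E'
from h import *
mv([.480,.2287,.01],88.2);s=ctrl.get_state();print(s['grip_width'])
i=ctrl.camera_info('wrist');snap('wrist','w9',(120,60,440,270),2.5)
f=lambda p:((np.array(p)-[120,60])*2.5).round()
print('fuse at',f(proj('wrist',s['position']+[0,0,.038],i)),f(proj('wrist',s['position']+[-.045,0,.038],i)))
for k,y in enumerate((.1367,.1827,.2287)): print('notch',k,f(proj('wrist',[.44,y-.0015,.037],i)),[f(proj('wrist',[.44,y-.0015+d,.037],i))[0] for d in(-.0125,.0125)])
E
```

```text
at [0.4804 0.2228 0.0583] yaw 88.23 dp [0.02 0.2  1.61] turn 0.01
0.24081472983113872
fuse at [406. 521.] [398. 285.]
notch 0 [ 47. 281.] [np.float64(-4.0), np.float64(97.0)]
notch 1 [232. 275.] [np.float64(182.0), np.float64(283.0)]
notch 2 [419. 269.] [np.float64(368.0), np.float64(470.0)]
```

View pics/w9.png

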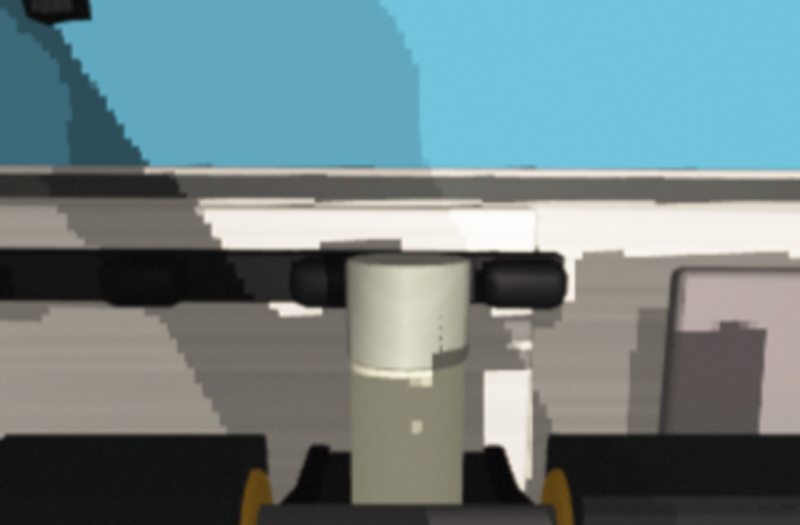

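Emit:
move_arm([
  [0, 0.17, 0.4],
  [0, 0.17, 0.8],
  [0, 0.17, 1.2],
  [0, 0.17, 1.5],
  [0, 0.17, 1.5],
], turn=[0, 0, 0, 0, 0], jaw=[-1, -1, -1, -1, -1])

```text
time: 17.3
position: [0.4796, 0.2272, 0.011]
tool_rot: [-0.048, -3.138, 0.003]
ft_force: [-1.0, -0.2, -2.1]
grip_width: 0.248
```

Emit:
move_arm([
  [0, 0, 0.1],
  [0, 0, 0.2],
  [0, 0, 0.3],
  [0, 0, 0.3],
  [0, 0, 0.3],
], turn=[0, 0, 0, 0, 0], jaw=[-1, -1, -1, -1, -1])

```text
time: 17.8
position: [0.4817, 0.2293, 0.0072]
tool_rot: [0.048, 3.141, 0.004]
ft_force: [-5.4, -1.6, 18.7]
grip_width: 0.246
```

Emit:
move_arm([
  [0, 0, -0.1],
  [0, 0, -0.1],
  [0, 0, -0.1],
  [0, 0, -0.1],
  [0, 0, -0.1],
], turn=[0, 0, 0, 0, 0], jaw=[-1, -0.3, -0.3, -0.3, -0.3])

```text
time: 18.3
position: [0.4809, 0.228, 0.0066]
tool_rot: [-0.048, -3.141, 0.0]
ft_force: [0.4, -0.3, -0.4]
grip_width: 0.342
```

Emit:
move_arm([
  [0, 0, -0.5],
  [0, 0, -1.5],
  [-1, 0, -2.5],
  [-2, 0, -3],
  [-2, 0, -3],
], turn=[0, 0, 0, 0, 0], jaw=[-0.3, -0.3, -0.3, 0, 0])

```text
time: 18.8
position: [0.5464, 0.2259, 0.1]
tool_rot: [0.052, 3.134, 0.003]
ft_force: [0.5, 0.4, 0.5]
grip_width: 0.447
```

Emit:
move_arm([
  [0, 0, 0],
  [0, 0, 0],
], turn=[0, 0], jaw=[0, 0])

```text
time: 19.0
position: [0.5393, 0.2262, 0.0956]
tool_rot: [-0.047, -3.139, 0.001]
ft_force: [1.0, -0.4, -0.5]
grip_width: 0.491
```

```bash
python3 - <<'E'
from h import *
s=ctrl.get_state();print(s['position'],s['grip_width'])
i=ctrl.camera_info('wrist');im=snap('wrist','w10',(120,60,440,270),2.5);np.savez('w10.npz',**i)
m=ctrl.masks_of('wrist','fuse0_mid')
for r in m:
    ys,xs=np.nonzero(r['region']);(c,sz,a)=cv2.minAreaRect(np.c_[xs,ys].astype(np.float32))
    print(r['confidence'],np.round(r['rect']),c,sz,a,atz('wrist',c,.045,i))
for n,p in [('n0',(.4771,.1375,.045)),('n1',(.4785,.1835,.045)),('n2',(.48,.2295,.045))]: print(n,proj('wrist',p,i))
E
```

```text
[0.53928128 0.22618596 0.09560389] 0.4909624282599346
0.65 [184. 154. 302. 191.] (181.2582244873047, 147.52809143066406) (300.79376220703125, 191.3502960205078) 2.12109637260437 [0.48620926 0.15771818 0.045     ]
n0 [150.53332624 134.97838609]
n1 [217.56014194 134.96965579]
n2 [284.62720252 135.11006755]
```

View pics/w10.png

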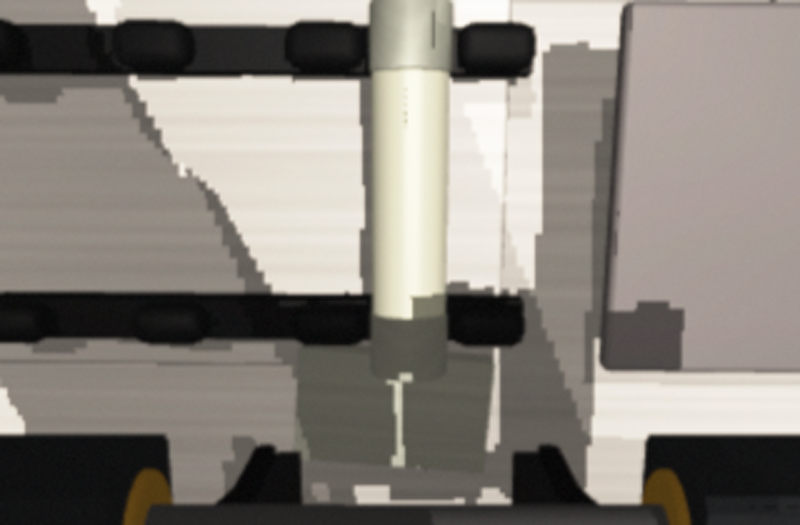

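```bash
python3 - <<'E'
from h import *
i=dict(np.load('w10.npz'));f=lambda x,y:(120+x/2.5,60+y/2.5)
for n,p,z in [('end',(408,378),.052),('end',(408,378),.045),('lower bar front',(330,297),.046),('lower bar back',(330,342),.040),('lbar c',(330,320),.046),('ubar c',(325,48),.046),('t1',(154,46),.046),('t2',(325,46),.046),('t3',(497,46),.046),('t1L',(170,322),.046),('t2L',(332,322),.046),('t3L',(487,322),.046),('fuse',(410,180),.05)]: print(n,atz('wrist',f(*p),z,i).round(4))
# fuse band full image top end
im=ctrl.get_image('wrist');c=im[:,278:290].mean((1,2));print(np.round(c[40:110:2]))
E
```

```text
end [0.532 0.227 0.052]
end [0.5338 0.2269 0.045 ]
lower bar front [0.5093 0.2056 0.046 ]
lower bar back [0.5235 0.2044 0.04  ]
lbar c [0.5159 0.2053 0.046 ]
ubar c [0.4434 0.2078 0.046 ]
t1 [0.4415 0.1628 0.046 ]
t2 [0.4429 0.2078 0.046 ]
t3 [0.4443 0.253  0.046 ]
t1L [0.5151 0.1598 0.046 ]
t2L [0.5165 0.2058 0.046 ]
t3L [0.5178 0.2498 0.046 ]
fuse [0.4778 0.2291 0.05  ]
[146. 139. 128.  82.  80.  80.  79.  48.  66. 183. 189. 190. 192. 196.
 201. 202. 203. 204. 206. 207. 209. 212. 215. 194. 229. 238. 238. 238.
 238. 238. 238. 238. 239. 238. 238.]
```

Emit:
move_arm([
  [0, -1.5, 0],
  [0, -3, 0],
  [0, -4.6, 0],
  [-0.1, -6.2, 0],
  [-0.1, -7.8, 0],
], turn=[0, 0, 0, 0, 0], jaw=[0, 0, 0, 0, 0])

```text
time: 19.65
position: [0.5362, -0.009, 0.0968]
tool_rot: [0.047, 3.141, 0.001]
ft_force: [1.1, -0.1, 0.1]
grip_width: 0.5
```

Emit:
move_arm([
  [0, -1.5, 0],
  [0, -3, 0],
  [0, -4.6, 0],
  [-0.1, -6.2, 0],
  [-0.15, -7.8, 0],
], turn=[0, 0, 0, 0, 0], jaw=[0, 0, 0, 0, 0])

```text
time: 20.15
position: [0.5338, -0.2427, 0.0968]
tool_rot: [0.046, 3.141, 0.001]
ft_force: [1.0, 0.1, 0.6]
grip_width: 0.501
```

Emit:
move_arm([
  [0, -0.9, 0],
  [0, -1.75, 0],
  [0, -1.75, 0.5],
  [0, -1.75, 0.5],
  [0, -1.75, 0.5],
], turn=[0, 0, 0, 0, 0], jaw=[0, 0, 0, 0, 0])

```text
time: 20.65
position: [0.5323, -0.2919, 0.0809]
tool_rot: [-0.045, -3.14, -0.003]
ft_force: [-0.0, 1.2, 0.4]
grip_width: 0.5
```

```bash
python3 - <<'E'
from h import *
s=ctrl.get_state();mv([.531,-.2944,-.002],88.1)
i=ctrl.camera_info('wrist');im=snap('wrist','w11')
print(proj('wrist',[.505,-.2952,.036],i))
r=int(proj('wrist',[.505,-.2952,.036],i)[1]);print(r,im[r,220:350:2].mean(1).round().astype(int))
print([(np.round(r['rect']).astype(int).tolist(),round(r['confidence'],2)) for r in ctrl.look_for('wrist','fuse0_mid')])
E
```

```text
at [ 0.5323 -0.2919  0.0809] yaw 88.36 dp [ 0.04 -0.09  2.76] turn 0.05
[276.34507262 182.74577892]
182 [101 102 102 102 102 101 102 102  94  29  21  19  20  12  57  68  84  85
  88  90  76  58  73 111 117 120 124 144 147 149 147 145 126 133 150 143
 133 113  96  92  88  86 100 101 100 100 100 100 101 100 101  99 104 172
 175 175 165  50  18  18  20  65  77  78  77]
[([279, 203, 32, 116], 0.61)]
```

Emit:
move_arm([
  [0, -0.02, 1],
  [0, -0.02, 1.8],
  [0, -0.02, 2.4],
  [0, -0.02, 2.75],
  [0, -0.02, 2.75],
], turn=[0, 0, 0, 0, 0], jaw=[0, 0, 0, 0, 0])

```text
time: 21.25
position: [0.532, -0.2934, -0.0016]
tool_rot: [-0.046, -3.139, -0.002]
ft_force: [0.6, 0.7, -0.2]
grip_width: 0.502
```

Emit:
move_arm([
  [0, 0, 0],
  [0, 0, 0],
  [0, 0, 0],
  [0, 0, 0],
  [0, 0, 0],
], turn=[0, 0, 0, 0, 0], jaw=[-1, -1, -1, -1, -1])

```text
time: 21.75
position: [0.5332, -0.2945, 0.0003]
tool_rot: [0.048, 3.14, 0.001]
ft_force: [-0.8, 2.2, 4.0]
grip_width: 0.237
```

Emit:
move_arm([
  [0, 0, 0],
  [0, 0.1, 0],
  [0, 0.2, 0],
  [0, 0.3, 0],
  [0, 0.4, 0],
], turn=[0, 0, 0, 0, 0], jaw=[-1, -1, -1, -1, -1])

```text
time: 22.25
position: [0.533, -0.2856, 0.0003]
tool_rot: [0.051, 3.139, -0.006]
ft_force: [-0.6, -3.6, 5.0]
grip_width: 0.246
```

Emit:
move_arm([
  [0, 0.1, 0],
  [0, 0.2, 0],
  [0, 0.3, 0],
  [0, 0.4, 0],
  [0, 0.45, 0],
], turn=[0, 0, 0, 0, 0], jaw=[-1, -1, -1, -1, -1])

```text
time: 22.75
position: [0.5339, -0.2702, 0.0002]
tool_rot: [0.048, 3.14, -0.003]
ft_force: [0.7, -3.3, 5.6]
grip_width: 0.241
```

Emit:
move_arm([
  [0, 0, -0.5],
  [0, 0, -1.2],
  [0, 0, -2],
  [0, 0, -2.8],
  [0, 0, -3.5],
], turn=[0, 0, 0, 0, 0], jaw=[-1, -1, -1, -1, -1])

```text
time: 23.25
position: [0.533, -0.2678, 0.1056]
tool_rot: [-0.047, -3.14, -0.003]
ft_force: [-0.4, 0.2, -0.1]
grip_width: 0.243
```

Emit:
move_arm([
  [0.2, 1.5, 0],
  [0.4, 3, 0],
  [0.7, 4.5, 0],
  [0.9, 6, 0],
  [1.1, 7.5, 0],
], turn=[0, 0, 0, 0, 0], jaw=[-1, -1, -1, -1, -1])

```text
time: 23.75
position: [0.5056, -0.0406, 0.1046]
tool_rot: [-0.047, -3.14, -0.002]
ft_force: [0.9, 0.2, -0.7]
grip_width: 0.245
```

Emit:
move_arm([
  [0.2, 1.5, 0],
  [0.4, 3, 0],
  [0.7, 4.5, 0],
  [0.9, 6, 0],
  [1.15, 7.5, 0],
], turn=[0, 0, 0, 0, 0], jaw=[-1, -1, -1, -1, -1])

```text
time: 24.25
position: [0.4778, 0.1848, 0.1046]
tool_rot: [-0.047, -3.14, -0.0]
ft_force: [0.8, -0.6, -0.2]
grip_width: 0.244
```

Emit:
move_arm([
  [0, 0, 0.7],
  [0, 0, 1.5],
  [0, 0, 1.5],
  [0, 0, 1.5],
], turn=[0, 0, 0, 0], jaw=[-1, -1, -1, -1])

```text
time: 24.65
position: [0.4787, 0.1825, 0.0595]
tool_rot: [-0.048, -3.139, 0.001]
ft_force: [0.4, -0.6, -0.1]
grip_width: 0.246
```

```bash
python3 - <<'E'
from h import *
mv([.480,.1828,.0093],88.1);print(ctrl.get_state()['grip_width'])
E
```

```text
at [0.4787 0.1825 0.0595] yaw 88.25 dp [-0.05  0.01  1.67] turn 0.03
0.24556422696405253
```

Emit:
move_arm([
  [-0.03, 0, 0.4],
  [-0.03, 0, 0.8],
  [-0.03, 0, 1.2],
  [-0.03, 0, 1.45],
  [-0.03, 0, 1.45],
], turn=[0, 0, 0, 0, 0], jaw=[-1, -1, -1, -1, -1])

```text
time: 25.15
position: [0.4793, 0.1818, 0.0144]
tool_rot: [-0.048, -3.139, 0.002]
ft_force: [-0.7, -0.5, 0.0]
grip_width: 0.246
```

Emit:
move_arm([
  [0, 0, 0.1],
  [0, 0, 0.2],
  [0, 0, 0.25],
  [0, 0, 0.25],
  [0, 0, 0.25],
], turn=[0, 0, 0, 0, 0], jaw=[-1, -1, -1, -1, -1])

```text
time: 25.65
position: [0.481, 0.1827, 0.0097]
tool_rot: [0.048, 3.141, 0.001]
ft_force: [-2.6, -1.5, 5.3]
grip_width: 0.246
```

Emit:
move_arm([
  [0, 0, -0.05],
  [0, 0, -0.05],
  [0, 0, -0.05],
  [0, 0, -0.05],
  [0, 0, -0.05],
], turn=[0, 0, 0, 0, 0], jaw=[-1, -0.36, -0.36, -0.36, -0.36])

```text
time: 26.15
position: [0.4805, 0.1825, 0.0099]
tool_rot: [0.048, 3.141, 0.0]
ft_force: [-0.1, 1.0, 0.2]
grip_width: 0.32
```

Emit:
move_arm([
  [0, 0, -0.5],
  [0, 0, -1.5],
  [0, 0, -2.5],
  [-1, 0, -3],
  [-2, 0, -3],
], turn=[0, 0, 0, 0, 0], jaw=[-0.36, -0.36, -0.36, 0, 0])

```text
time: 26.65
position: [0.5429, 0.182, 0.1033]
tool_rot: [0.046, 3.136, 0.005]
ft_force: [-0.2, 0.5, -0.2]
grip_width: 0.427
```

Emit:
move_arm([
  [0, -1.5, 0],
  [0, -3, 0],
  [0, -4.6, 0],
  [0, -6.2, 0],
  [0, -7.8, 0],
], turn=[0, 0, 0, 0, 0], jaw=[0, 0, 0, 0, 0])

```text
time: 27.15
position: [0.533, -0.055, 0.1]
tool_rot: [0.048, 3.141, 0.0]
ft_force: [0.6, 0.7, 0.3]
grip_width: 0.504
```

Emit:
move_arm([
  [0, -1.5, 0],
  [0, -3, 0],
  [0, -4.6, 0],
  [0, -6.2, 0],
  [0, -7.8, 0],
], turn=[0, 0, 0, 0, 0], jaw=[0, 0, 0, 0, 0])

```text
time: 27.65
position: [0.526, -0.2887, 0.1]
tool_rot: [0.047, 3.141, 0.0]
ft_force: [0.5, 0.5, -0.4]
grip_width: 0.499
```

Emit:
move_arm([
  [0, -1.3, 0],
  [0, -2.5, 0],
  [0, -2.5, 0],
  [0, -2.5, 0],
  [0, -2.5, 0],
], turn=[0, 0, 0, 0, 0], jaw=[0, 0, 0, 0, 0])

```text
time: 28.15
position: [0.5245, -0.3602, 0.0995]
tool_rot: [-0.045, -3.141, -0.002]
ft_force: [0.4, 0.4, -0.2]
grip_width: 0.499
```

```bash
python3 - <<'E'
from h import *
s=ctrl.get_state();mv([.531,-.3643,-.001],88.1)
i=ctrl.camera_info('wrist');im=snap('wrist','w12')
c=proj('wrist',[.505,-.3635,.036],i);r=int(c[1]);print(c,im[r,220:350:2].mean(1).round().astype(int))
print([(np.round(r['rect']).astype(int).tolist(),round(r['confidence'],2)) for r in ctrl.look_for('wrist','fuse0_mid')])
i=ctrl.camera_info('top');im=snap('top','t12')
E
```

```text
at [ 0.5245 -0.3602  0.0995] yaw 88.35 dp [-0.22 -0.13  3.35] turn 0.05
[277.16847895 188.901506  ] [ 90  89  89  90  89  86  80  84  84  84  84  84  84  83  85  84  84  84
  84  84  76  61  91 142 152 159 163 163 166 166 162 160 155 149 141 128
  89  93  90  81 103 106 106 104 106 106 106 105 106 105 106 104 105 103
  32  19  19  20  65  81  81  80  72  59  57]
[]
```

Emit:
move_arm([
  [-0.2, -0.1, 0.8],
  [-0.2, -0.1, 1.8],
  [-0.2, -0.1, 2.6],
  [-0.2, -0.1, 3.1],
  [-0.2, -0.1, 3.38],
], turn=[0, 0, 0, 0, 0], jaw=[0, 0, 0, 0, 0])

```text
time: 28.8
position: [0.5296, -0.364, -0.0027]
tool_rot: [-0.046, -3.14, -0.002]
ft_force: [-0.2, 0.7, 0.5]
grip_width: 0.506
```

Emit:
move_arm([
  [0, 0, 0],
  [0, 0, 0],
  [0, 0, 0],
  [0, 0, 0],
  [0, 0, 0],
], turn=[0, 0, 0, 0, 0], jaw=[-1, -1, -1, -1, -1])

```text
time: 29.3
position: [0.5307, -0.3645, -0.0003]
tool_rot: [0.047, 3.14, 0.002]
ft_force: [-0.2, 3.9, 6.1]
grip_width: 0.248
```

Emit:
move_arm([
  [0, 0, 0],
  [0, 0.1, 0],
  [0, 0.2, 0],
  [0, 0.3, 0],
  [0, 0.4, 0],
], turn=[0, 0, 0, 0, 0], jaw=[-1, -1, -1, -1, -1])

```text
time: 29.8
position: [0.5303, -0.3565, -0.0002]
tool_rot: [0.051, 3.139, -0.007]
ft_force: [-0.8, -5.0, 5.5]
grip_width: 0.24
```

Emit:
move_arm([
  [0, 0.1, 0],
  [0, 0.2, 0],
  [0, 0.3, 0],
  [0, 0.4, 0],
  [0, 0.45, 0],
], turn=[0, 0, 0, 0, 0], jaw=[-1, -1, -1, -1, -1])

```text
time: 30.3
position: [0.5312, -0.3412, -0.0003]
tool_rot: [0.049, 3.139, -0.004]
ft_force: [-0.6, -4.3, 5.6]
grip_width: 0.244
```

Emit:
move_arm([
  [0, 0, -0.5],
  [0, 0, -1.2],
  [0, 0, -2],
  [0, 0, -2.8],
  [0, 0, -3.5],
], turn=[0, 0, 0, 0, 0], jaw=[-1, -1, -1, -1, -1])

```text
time: 30.8
position: [0.5303, -0.3383, 0.1046]
tool_rot: [-0.047, -3.14, -0.003]
ft_force: [0.8, 0.9, -0.3]
grip_width: 0.243
```

Emit:
move_arm([
  [0.2, 1.5, 0],
  [0.4, 3, 0],
  [0.7, 4.6, 0],
  [0.9, 6.2, 0],
  [1.1, 7.8, 0],
], turn=[0, 0, 0, 0, 0], jaw=[-1, -1, -1, -1, -1])

```text
time: 31.3
position: [0.5032, -0.1019, 0.1035]
tool_rot: [-0.047, -3.14, -0.002]
ft_force: [0.7, 0.3, -0.9]
grip_width: 0.244
```

Emit:
move_arm([
  [0.2, 1.5, 0],
  [0.4, 3, 0],
  [0.7, 4.6, 0],
  [0.9, 6.2, 0],
  [1.15, 8, 0],
], turn=[0, 0, 0, 0, 0], jaw=[-1, -1, -1, -1, -1])

```text
time: 31.8
position: [0.4763, 0.1337, 0.1038]
tool_rot: [-0.047, -3.14, -0.001]
ft_force: [0.8, -0.8, -1.6]
grip_width: 0.243
```

Emit:
move_arm([
  [0, 0, 0.7],
  [0, 0, 1.5],
  [0, 0, 1.5],
  [0, 0, 1.5],
], turn=[0, 0, 0, 0], jaw=[-1, -1, -1, -1])

```text
time: 32.2
position: [0.4772, 0.1315, 0.0586]
tool_rot: [-0.048, -3.139, 0.001]
ft_force: [-0.2, 0.1, -0.5]
grip_width: 0.244
```

```bash
python3 - <<'E'
from h import *
mv([.478,.1368,.009],88.1);print(ctrl.get_state()['grip_width'])
E
```

```text
at [0.4772 0.1315 0.0586] yaw 88.24 dp [-0.02  0.18  1.65] turn 0.03
0.24350263122980756
```

Emit:
move_arm([
  [-0.02, 0.18, 0.4],
  [-0.02, 0.18, 0.8],
  [-0.02, 0.18, 1.2],
  [-0.02, 0.18, 1.45],
  [-0.02, 0.18, 1.45],
], turn=[0, 0, 0, 0, 0], jaw=[-1, -1, -1, -1, -1])

```text
time: 32.7
position: [0.4776, 0.1363, 0.0135]
tool_rot: [-0.049, -3.139, 0.002]
ft_force: [0.0, -0.3, -1.0]
grip_width: 0.244
```

Emit:
move_arm([
  [0, 0, 0.1],
  [0, 0, 0.2],
  [0, 0, 0.25],
  [0, 0, 0.25],
  [0, 0, 0.25],
], turn=[0, 0, 0, 0, 0], jaw=[-1, -1, -1, -1, -1])

```text
time: 33.2
position: [0.4794, 0.1371, 0.0091]
tool_rot: [0.048, 3.141, 0.001]
ft_force: [-2.7, -1.4, 9.2]
grip_width: 0.241
```

Emit:
move_arm([
  [0, 0, -0.05],
  [0, 0, -0.05],
  [0, 0, -0.05],
  [0, 0, -0.05],
  [0, 0, -0.05],
], turn=[0, 0, 0, 0, 0], jaw=[-1, -0.36, -0.36, -0.36, -0.36])

```text
time: 33.7
position: [0.4788, 0.137, 0.009]
tool_rot: [-0.048, -3.141, -0.0]
ft_force: [0.4, -0.6, 1.1]
grip_width: 0.315
```

Emit:
move_arm([
  [0, 0, -0.5],
  [0, 0, -1.5],
  [0, 0, -2.6],
  [0, -1.5, -2.6],
  [0, -3, -2.6],
], turn=[0, 0, 0, 0, 0], jaw=[-0.36, -0.36, -0.36, -1, -1])

```text
time: 34.2
position: [0.4772, 0.0473, 0.0884]
tool_rot: [0.042, 3.138, 0.001]
ft_force: [0.4, -0.2, -0.3]
grip_width: 0.214
```

```bash
python3 - <<'E'
from h import *
ctrl.get_image('top')
mv([.4765,.045,.018],88.1);print(ctrl.get_state()['grip_width'])
i=ctrl.camera_info('wrist');w=snap('wrist');np.savez('w13.npz',**i)
i2=ctrl.camera_info('top');t=snap('top')
o=np.hstack([cv2.resize(w[0:270,140:560],(700,450)),]);
c=cv2.resize(t[220:330,180:340],(436,300),interpolation=cv2.INTER_CUBIC)
pad=np.zeros((150,700,3),np.uint8);c=cv2.resize(t[225:335,200:340],(191,150));pad[:,:191]=c;c=cv2.resize(t[170:270,100:240],(210,150));pad[:,200:410]=c
cv2.imwrite('pics/w13.png',np.vstack([o,pad])[:,:,::-1])
E
```

```text
at [0.476  0.0371 0.0877] yaw 87.84 dp [-0.    0.27  2.32] turn -0.05
0.1767362822698948
```

View pics/w13.png

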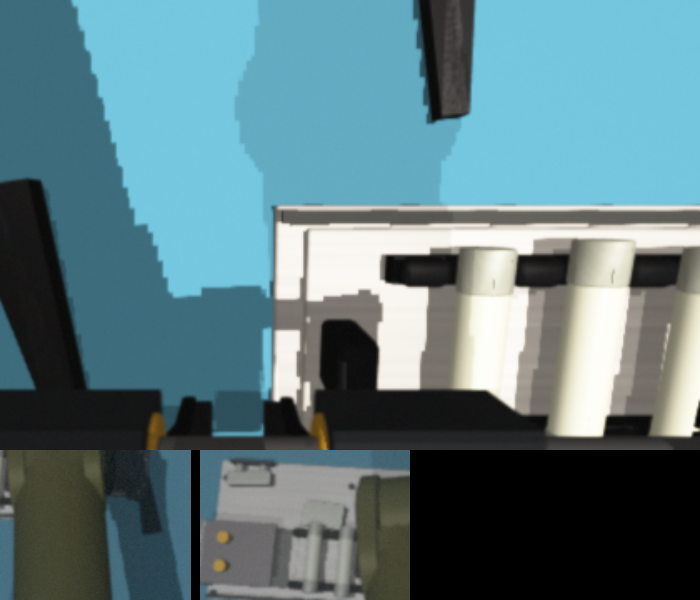

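```bash
python3 - <<'E'
from h import *
i=dict(np.load('w13.npz'));f=lambda x,y:(140+x/1.6667,y/1.6667)
for n,p,z in [('f0 end top',(487,249),.054),('f1 end top',(600,241),.054),('bar0-1 c',(542,270),.046),('bar left c',(400,268),.046),('bar right',(655,270),.046),('handle',(345,350),.07)]: print(n,atz('wrist',f(*p),z,i).round(4))
E
```

```text
f0 end top [0.429 0.135 0.054]
f1 end top [0.4276 0.1781 0.054 ]
bar0-1 c [0.4389 0.1611 0.046 ]
bar left c [0.436 0.104 0.046]
bar right [0.4406 0.2065 0.046 ]
handle [0.463  0.0778 0.07  ]
```

Emit:
move_arm([
  [0, 0, 0.8],
  [0, 0, 1.6],
  [0, 0, 2.3],
  [0, 0.2, 2.3],
  [0, 0.4, 2.3],
], turn=[0, 0, 0, 0, 0], jaw=[-1, -1, -1, -1, -1])

```text
time: 34.85
position: [0.4764, 0.0602, 0.0181]
tool_rot: [-0.047, -3.141, 0.0]
ft_force: [1.5, 0.0, 0.5]
grip_width: 0.006
```

Emit:
move_arm([
  [0, 0.3, 0],
  [0, 0.6, 0],
  [0, 0.9, 0],
  [0, 1.2, 0],
  [0, 1.5, 0],
], turn=[0, 0, 0, 0, 0], jaw=[-1, -1, -1, -1, -1])

```text
time: 35.35
position: [0.4787, 0.1048, 0.0188]
tool_rot: [0.048, 3.139, 0.001]
ft_force: [1.9, -3.8, 2.0]
grip_width: 0.003
```

Emit:
move_arm([
  [0, 0.3, 0],
  [0, 0.6, 0],
  [0, 0.9, 0],
  [0, 1.2, 0],
  [0, 1.5, 0],
], turn=[0, 0, 0, 0, 0], jaw=[-1, -1, -1, -1, -1])

```text
time: 35.85
position: [0.4795, 0.1497, 0.0182]
tool_rot: [0.048, 3.141, 0.0]
ft_force: [2.2, -3.5, 2.7]
grip_width: 0.004
```

Emit:
move_arm([
  [0, 0.2, 0],
  [0, 0.4, 0],
  [0, 0.6, 0],
  [0, 0.8, 0],
  [0, 1, 0],
], turn=[0, 0, 0, 0, 0], jaw=[-1, -1, -1, -1, -1])

```text
time: 36.35
position: [0.48, 0.1792, 0.018]
tool_rot: [-0.049, -3.141, 0.0]
ft_force: [2.5, -3.7, 1.3]
grip_width: 0.007
```

Emit:
move_arm([
  [0, 0.1, 0],
  [0, 0.2, 0],
  [0, 0.3, 0],
  [0, 0.4, 0],
  [0, 0.4, 0],
], turn=[0, 0, 0, 0, 0], jaw=[-1, -1, -1, -1, -1])

```text
time: 36.85
position: [0.4799, 0.1804, 0.0179]
tool_rot: [-0.056, -3.136, 0.02]
ft_force: [-2.5, -24.2, 14.2]
grip_width: 0.002
```

Emit:
move_arm([
  [0, -0.8, 0],
  [0, -1.6, 0],
  [0, -1.8, -1],
  [0, -2, -2.3],
  [0, -2, -3.3],
], turn=[0, 0, 0, 0, 0], jaw=[-1, -1, -1, -1, -1])

```text
time: 37.35
position: [0.4777, 0.1316, 0.1183]
tool_rot: [-0.049, -3.14, -0.002]
ft_force: [1.1, 0.6, 0.3]
grip_width: 0.005
```

Emit:
move_arm([
  [-0.4, -1.4, 0],
  [-0.8, -2.8, 0],
  [-1.2, -4.2, 0],
  [-1.6, -5.6, 0],
  [-1.6, -6, 0],
], turn=[0, 0, 0, 0, 0], jaw=[0, 0, 0, 0, 0])

```text
time: 37.85
position: [0.5212, -0.0543, 0.1169]
tool_rot: [-0.057, -3.141, 0.001]
ft_force: [-0.1, 0.7, 0.2]
grip_width: 0.371
```

Emit:
move_arm([
  [0, 0, 0],
  [0, 0, 0],
], turn=[0, 0], jaw=[0, 0])

```text
time: 38.05
position: [0.5206, -0.0478, 0.1165]
tool_rot: [-0.045, -3.14, -0.003]
ft_force: [0.2, 0.5, -0.8]
grip_width: 0.481
```

```bash
cat > wd.py <<'E'
from h import *
np.set_printoptions(precision=4,suppress=True)
def wedge(c):
    i=ctrl.camera_info(c);im=ctrl.get_image(c)
    for r in ctrl.masks_of(c,'wedge_mid'):
        ys,xs=np.nonzero(r['region'])
        if len(xs)<50: continue
        W=np.array([atz(c,(x,y),.012,i)[:2] for x,y in zip(xs,ys)])
        m=W.mean(0);u=np.linalg.svd(W-m,full_matrices=False)[2][0]
        t=(W-m)@u;n=(W-m)@np.array([-u[1],u[0]])
        wd=lambda a,b:np.ptp(n[(t>=a)&(t<b)])
        if wd(t.min(),t.min()+.02)<wd(t.max()-.02,t.max()): u=-u;t=-t;n=-n
        mid=m+u*(t.max()+t.min())/2
        print(c,round(r['confidence'],2),np.round(r['rect']),'mid',mid,'len',np.ptp(t),'w butt/tip',wd(t.min(),t.min()+.015),wd(t.max()-.015,t.max()),'tip dir deg',np.degrees(np.arctan2(u[1],u[0])))
E
python3 - <<'E'
from wd import *
mv([.45,-.06,.0],88)
wedge('wrist');wedge('top')
snap('wrist','w14')
E
```

```text
at [ 0.5206 -0.0478  0.1165] yaw 88.35 dp [ 2.33 -0.48  3.89] turn 0.07
wrist 0.88 [508.   8.  30.  15.] mid [0.3712 0.131 ] len 0.020594686101785983 w butt/tip 0.011352011850724712 0.010813893378550817 tip dir deg 92.36871120565431
wrist 0.78 [261. 116.  58. 139.] mid [ 0.4495 -0.0584] len 0.1132137028500986 w butt/tip 0.032774525676318784 0.018215288716598853 tip dir deg 10.140509163428776
top 0.84 [221. 315.  15.  35.] mid [0.3324 0.1286] len 0.08133537812515512 w butt/tip 0.02187877609747764 0.013550448666812397 tip dir deg 4.963605221038676
```

Emit:
move_arm([
  [-0.4, 1.5, 0],
  [-0.8, 3, 0],
  [-1.3, 4.5, 0],
  [-1.7, 6, 0],
  [-2.1, 7.5, 0],
], turn=[0, 0, 0, 0, 0], jaw=[0, 0, 0, 0, 0])

```text
time: 38.8
position: [0.591, 0.1755, 0.1171]
tool_rot: [0.046, 3.141, 0.001]
ft_force: [1.6, 1.1, 1.2]
grip_width: 0.499
```

Emit:
move_arm([
  [-0.5, 1.5, 0],
  [-1, 3, 0.3],
  [-1.5, 4.5, 1],
  [-1.5, 4.5, 2],
  [-1.5, 4.5, 2],
], turn=[0, 0, 0, 0, 0], jaw=[0, 0, 0, 0, 0])

```text
time: 39.3
position: [0.6356, 0.3077, 0.0512]
tool_rot: [-0.041, -3.133, 0.007]
ft_force: [-0.0, -1.1, -1.0]
grip_width: 0.5
```

Emit:
move_arm([
  [0, 0, 0],
  [0, 0, 0],
  [0, 0, 0],
], turn=[0, 0, 0], jaw=[0, 0, 0])

```text
time: 39.6
position: [0.6415, 0.3052, 0.0596]
tool_rot: [0.051, 3.138, 0.002]
ft_force: [-0.1, -0.7, 0.9]
grip_width: 0.5
```

```bash
python3 - <<'E'
from wd import *
mv([.64,.31,.05],88)
i=ctrl.camera_info('wrist');w=snap('wrist','w15full');np.savez('w15.npz',**i)
for P in [(.565,.313,.032),(.565,.373,.032),(.59,.31,.032),(.55,.31,.01)]: print(P,proj('wrist',P,i))
E
```

```text
at [0.6415 0.3052 0.0596] yaw 88.14 dp [0.06 0.16 0.32] turn 0.03
(0.565, 0.313, 0.032) [290.9729 106.5083]
(0.565, 0.373, 0.032) [390.054  103.0954]
(0.59, 0.31, 0.032) [287.24   148.4356]
(0.55, 0.31, 0.01) [284.9372  84.5087]
```

```bash
python3 - <<'E'
import cv2
w=cv2.imread('pics/w15full.png');cv2.imwrite('pics/w15.png',cv2.resize(w[20:240,180:460],(764,600),interpolation=cv2.INTER_CUBIC))
E
```

```text
(no output)
```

View pics/w15.png

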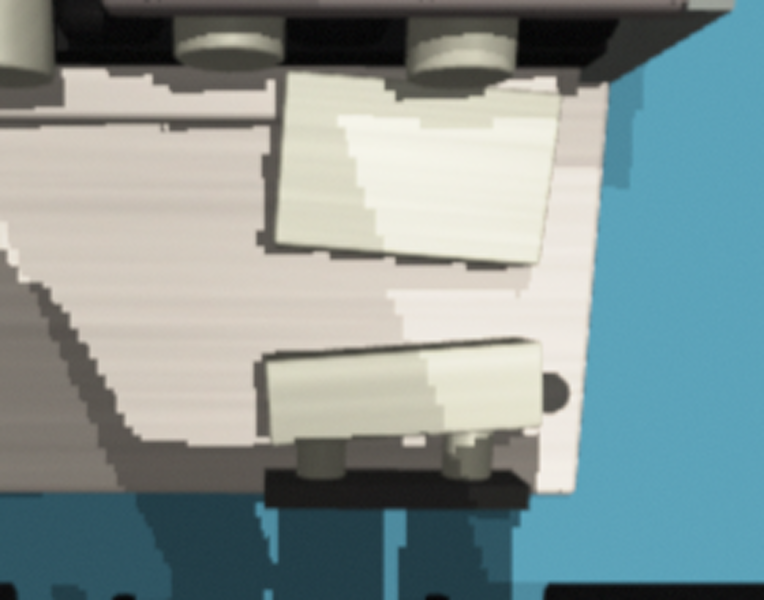

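```bash
python3 - <<'E'
from wd import *
i=dict(np.load('w15.npz'));f=lambda x,y:(180+x/(764/280),20+y/(600/220))
P={n:atz('wrist',f(*p),.032,i)[:2] for n,p in dict(L0=(276,244),L1=(537,264),C0=(267,358),C1=(540,341)).items()}
print(P);print('mouth w',np.linalg.norm(P['L0']-P['C0']),'end',np.linalg.norm(P['L1']-P['C1']))
m=(P['L0']+P['C0'])/2;e=(P['L1']+P['C1'])/2;print('mouth',m,'end',e,'head',np.degrees(np.arctan2(*(e-m)[::-1])))
h=np.radians(88.0);u=np.array([np.cos(h),np.sin(h)])
for k in (-.03,0,.018): print(k,m+u*k, 'grip pt (x=-.036)',m+u*(k-.036))
print(ctrl.get_state()['joint_positions'])
wedge('top')
E
```

```text
{'L0': array([0.5665, 0.307 ]), 'L1': array([0.5727, 0.3653]), 'C0': array([0.5916, 0.3041]), 'C1': array([0.5898, 0.3666])}
mouth w 0.02519785682883628 end 0.017079775932864194
mouth [0.579  0.3055] end [0.5813 0.3659] head 87.88856207606841
-0.03 [0.578  0.2755] grip pt (x=-.036) [0.5767 0.2396]
0 [0.579  0.3055] grip pt (x=-.036) [0.5778 0.2696]
0.018 [0.5797 0.3235] grip pt (x=-.036) [0.5784 0.2875]
[-0.7325  0.5473  0.3519  1.4536 -0.1962  1.1721  1.1863]
top 0.78 [221. 314.  17.  37.] mid [0.3325 0.1285] len 0.08167474326442142 w butt/tip 0.02424991432522 0.017723930008316253 tip dir deg 5.845555479918266
top 0.6 [310. 261.  18.  49.] mid [ 0.4484 -0.0602] len 0.10970706434086376 w butt/tip 0.030803285515587975 0.0171127683275209 tip dir deg 10.960861771428961
```

Emit:
move_arm([
  [0.3, -0.8, -1],
  [1, -2.1, -1.7],
  [1.8, -3.5, -1.7],
  [2.6, -4.9, -1.7],
  [3.3, -6.2, -1.7],
], turn=[0, 0, 0, 0, 0], jaw=[0, 0, 0, 0, 0])

```text
time: 40.25
position: [0.5344, 0.1212, 0.1088]
tool_rot: [0.049, 3.14, 0.001]
ft_force: [2.0, -0.2, 0.3]
grip_width: 0.5
```

Emit:
move_arm([
  [0.8, -1.3, 0],
  [1.5, -2.6, 0],
  [2.2, -3.9, 0],
  [2.5, -5.2, 0],
  [2.5, -5.8, 0],
], turn=[0, 0, 0, 0, 0], jaw=[0, 0, 0, 0, 0])

```text
time: 40.75
position: [0.4536, -0.052, 0.1087]
tool_rot: [0.055, 3.14, 0.002]
ft_force: [1.7, 0.2, -0.2]
grip_width: 0.504
```

Emit:
move_arm([
  [0, 0, 0],
  [0, 0, 0],
  [0, 0, 0],
  [0, 0, 0],
  [0, 0, 0],
], turn=[1.7, 3.4, 5.1, 6.8, 8.5], jaw=[0, 0, 0, 0, 0])

```text
time: 41.25
position: [0.4553, -0.0486, 0.1086]
tool_rot: [1.193, 2.905, 0.002]
ft_force: [0.6, -0.1, 0.6]
grip_width: 0.498
```

Emit:
move_arm([
  [0, 0, 0],
  [0, 0, 0],
  [0, 0, 0],
  [0, 0, 0],
  [0, 0, 0],
], turn=[1.7, 3.4, 5.1, 6.8, 8.5], jaw=[0, 0, 0, 0, 0])

```text
time: 41.75
position: [0.4553, -0.0485, 0.1087]
tool_rot: [2.165, 2.276, 0.002]
ft_force: [0.2, 0.1, 0.0]
grip_width: 0.497
```

Emit:
move_arm([
  [0, 0, 0],
  [0, 0, 0],
  [0, 0, 0],
  [0, 0, 0],
  [0, 0, 0],
], turn=[1.7, 3.4, 5.1, 6.8, 8.5], jaw=[0, 0, 0, 0, 0])

```text
time: 42.25
position: [0.4553, -0.0486, 0.1087]
tool_rot: [-2.843, -1.337, -0.002]
ft_force: [0.4, 0.6, 0.4]
grip_width: 0.501
```

Emit:
move_arm([
  [0, 0, 0],
  [0, 0, 0],
  [0, 0, 0],
  [0, 0, 0],
  [0, 0, 0],
], turn=[1.7, 3.4, 5.1, 6.8, 8], jaw=[0, 0, 0, 0, 0])

```text
time: 42.75
position: [0.4553, -0.0486, 0.1086]
tool_rot: [-3.128, -0.285, -0.002]
ft_force: [-0.8, -0.8, 1.3]
grip_width: 0.503
```

Emit:
move_arm([
  [0, 0, 0],
  [0, 0, 0],
], turn=[0, 0], jaw=[0, 0])

```text
time: 42.95
position: [0.4552, -0.0485, 0.1084]
tool_rot: [-3.127, -0.298, -0.001]
ft_force: [-0.6, -0.0, 0.5]
grip_width: 0.5
```

```bash
python3 - <<'E'
from wd import *
wedge('wrist')
mv([.4229,-.0632,-.02],-79.6);print(ctrl.get_state()['joint_positions'])
E
```

```text
wrist 0.93 [293. 205.  39. 111.] mid [ 0.4561 -0.0575] len 0.10079468389486022 w butt/tip 0.02961320049937577 0.017605641816852573 tip dir deg 10.217223322072618
at [ 0.4552 -0.0484  0.1083] yaw -79.16 dp [-1.15  0.28  4.28] turn 0.09
[-0.4515 -0.0408  0.4935  2.0383  0.0208  1.1387 -1.3487]
```

Emit:
move_arm([
  [-0.6, 0.15, 0.5],
  [-1.15, 0.28, 1.5],
  [-1.15, 0.28, 2.3],
  [-1.15, 0.28, 2.8],
  [-1.15, 0.28, 2.8],
], turn=[0.1, 0.1, 0.1, 0.1, 0.1], jaw=[0, 0, 0, 0, 0])

```text
time: 43.55
position: [0.4207, -0.0632, 0.0223]
tool_rot: [3.129, 0.282, -0.007]
ft_force: [-0.2, 0.1, -0.6]
grip_width: 0.499
```

```bash
python3 - <<'E'
from wd import *
mv([.4229,-.0632,-.02],-79.6);print(ctrl.get_state()['joint_positions'])
E
```

```text
at [ 0.4207 -0.0632  0.0223] yaw -79.71 dp [0.08 0.01 1.41] turn -0.02
[-0.4289  0.008   0.5212  2.1913 -0.0039  0.9475 -1.2967]
```

Emit:
move_arm([
  [0, 0, 0.5],
  [0, 0, 0.9],
  [0, 0, 1.2],
  [0, 0, 1.4],
  [0, 0, 1.4],
], turn=[0, 0, 0, 0, 0], jaw=[0, 0, 0, 0, 0], grip_force=40)

```text
time: 44.05
position: [0.4223, -0.0631, -0.0185]
tool_rot: [3.129, 0.281, -0.002]
ft_force: [0.2, 0.3, -0.5]
grip_width: 0.501
```

Emit:
move_arm([
  [0, 0, 0],
  [0, 0, 0],
  [0, 0, 0],
  [0, 0, 0],
  [0, 0, 0],
], turn=[0, 0, 0, 0, 0], jaw=[-1, -1, -1, -1, -1], grip_force=40)

```text
time: 44.55
position: [0.4233, -0.0631, -0.0175]
tool_rot: [-3.129, -0.281, -0.002]
ft_force: [0.9, -0.8, 2.9]
grip_width: 0.323
```

Emit:
move_arm([
  [0, 0, 0],
  [0, 0, 0],
  [0, 0, -0.3],
  [0, 0, -0.7],
  [0, 0, -1.2],
], turn=[0, 0, 0, 0, 0], jaw=[-1, -1, -1, -1, -1])

```text
time: 45.05
position: [0.4221, -0.0631, 0.0185]
tool_rot: [3.129, 0.28, -0.002]
ft_force: [-0.7, -0.3, -1.6]
grip_width: 0.319
```

```bash
python3 - <<'E'
from wd import *
wedge('wrist');wedge('scene')
mv([.5769,.24,.06],-2.1);print(ctrl.get_state()['grip_width'])
E
```

```text
scene 0.61 [387. 194.  16.  31.] mid [0.3409 0.1331] len 0.09557067091548124 w butt/tip 0.02179041692086217 0.01221950848050821 tip dir deg 5.0988318068627025
scene 0.56 [293. 188.  19.  42.] mid [ 0.4186 -0.0734] len 0.1345619434266947 w butt/tip 0.023186732144982125 0.020067682515167815 tip dir deg 14.11762259426115
scene 0.32 [406. 273. 197. 138.] mid [0.5269 0.2293] len 0.3682692588918399 w butt/tip 0.1349070184924644 0.10475719456077703 tip dir deg 94.79168563535207
at [ 0.4231 -0.0629  0.0184] yaw -79.74 dp [ 6.84 -9.02 -1.37] turn -15.53
0.31612218743985193
```

Emit:
move_arm([
  [0, 0, -0.6],
  [0, 0, -1.3],
  [0, 0, -2],
  [0, 0, -2.4],
  [0, 0, -2.4],
], turn=[0, 0, 0, 0, 0], jaw=[-1, -1, -1, -1, -1])

```text
time: 45.75
position: [0.4238, -0.063, 0.091]
tool_rot: [-3.129, -0.281, -0.004]
ft_force: [0.5, 0.7, -1.4]
grip_width: 0.321
```

Emit:
move_arm([
  [0.5, -0.7, 0],
  [1, -1.4, 0],
  [1.5, -2.1, 0],
  [2, -2.8, 0],
  [2.4, -3.4, 0],
], turn=[-1.6, -3.2, -4.8, -6.4, -8], jaw=[-1, -1, -1, -1, -1])

```text
time: 46.25
position: [0.475, 0.0513, 0.0884]
tool_rot: [-2.84, -1.343, 0.004]
ft_force: [0.3, -0.4, -1.5]
grip_width: 0.318
```

Emit:
move_arm([
  [0, 0, 0],
  [0, 0, 0],
  [0, 0, 0],
  [0, 0, 0],
  [0, 0, 0],
], turn=[-1.6, -3.2, -4.8, -6.4, -7.5], jaw=[-1, -1, -1, -1, -1])

```text
time: 46.75
position: [0.4744, 0.0499, 0.0883]
tool_rot: [-2.258, -2.182, 0.004]
ft_force: [-0.1, -0.0, -1.8]
grip_width: 0.32
```

```bash
python3 - <<'E'
from wd import *
wedge('wrist')
mv([.5769,.2425,.06],-2.1);s=ctrl.get_state();print(s['grip_width'],s['joint_positions'])
E
```

```text
wrist 0.85 [284. 201.  63. 231.] mid [0.4743 0.0487] len 0.19244584388916175 w butt/tip 0.0547465752086979 0.029004767270407135 tip dir deg 88.04472824808556
wrist 0.71 [ 91. 115. 124.  39.] mid [0.3352 0.1311] len 0.08846455955819243 w butt/tip 0.024034081622923077 0.013541434461344856 tip dir deg 4.481423844538918
at [0.4745 0.0499 0.0885] yaw -2.24 dp [6.55 3.16 0.94] turn -0.03
0.31945360211991036 [-0.5568  0.0355  0.4057  2.0137 -0.0153  1.0978 -0.1833]
```

Emit:
move_arm([
  [1.3, 0.65, 0],
  [2.6, 1.3, 0],
  [4, 1.9, 0],
  [5.4, 2.5, 0],
  [6.75, 3.15, 0],
], turn=[0, 0, 0, 0, 0], jaw=[-1, -1, -1, -1, -1])

```text
time: 47.35
position: [0.5778, 0.2505, 0.0886]
tool_rot: [-2.267, -2.174, 0.002]
ft_force: [0.4, -0.8, -1.0]
grip_width: 0.32
```

Emit:
move_arm([
  [0, 0, 0.5],
  [0, 0, 1.2],
  [0, 0, 1.9],
  [0, 0, 1.9],
  [0, 0, 1.9],
], turn=[0, 0, 0, 0, 0], jaw=[-1, -1, -1, -1, -1])

```text
time: 47.85
position: [0.5773, 0.248, 0.0322]
tool_rot: [-2.266, -2.175, 0.003]
ft_force: [0.7, 0.0, -1.8]
grip_width: 0.321
```

```bash
python3 - <<'E'
from wd import *
mv([.5769,.2485,-.0075],-2.1);s=ctrl.get_state();print(s['grip_width'],s['ft_force'])
i=ctrl.camera_info('wrist');im=snap('wrist','w16');np.savez('w16.npz',**i)
for r in ctrl.masks_of('wrist','wedge_mid'):
    ys,xs=np.nonzero(r['region']);print(r['confidence'],np.round(r['rect']))
    for y in range(ys.min(),ys.max(),12):
        q=xs[ys==y]
        if len(q):
            a,b=[atz('wrist',(v,y),.0375+.018,i) for v in(q.min(),q.max())];print(y,q.min(),q.max(),((a+b)/2)[:2],round(b[0]-a[0],4) if 0 else round(np.linalg.norm(b-a),4))
for n,P in dict(L0=(.5665,.307,.032),C0=(.5916,.3041,.032),L1=(.5727,.3653,.032),C1=(.5898,.3666,.032),tip=(.579+.0009,.3055+.025,.0555)).items(): print(n,proj('wrist',P,i).round(1))
E
```

```text
at [0.5773 0.248  0.0322] yaw -2.35 dp [ 0.02 -0.01  1.32] turn -0.05
0.3212808829505706 [ 0.7258  0.0372 -1.8274]
0.83 [282. 201.  65. 232.]
85 266 300 [0.5812 0.3317] 0.0155
97 262 301 [0.5803 0.3266] 0.0179
109 262 302 [0.5803 0.3213] 0.0186
121 262 303 [0.5803 0.3159] 0.0192
133 261 303 [0.5798 0.3104] 0.0198
145 260 305 [0.5798 0.3048] 0.0214
157 260 305 [0.5796 0.2992] 0.0216
169 259 305 [0.5791 0.2934] 0.0223
181 258 306 [0.5789 0.2876] 0.0234
193 258 306 [0.5786 0.2816] 0.0236
205 257 308 [0.5786 0.2755] 0.0253
217 256 308 [0.5781 0.2694] 0.0261
229 255 309 [0.5779 0.2631] 0.0273
241 255 309 [0.5776 0.2567] 0.0276
253 254 311 [0.5776 0.2501] 0.0294
301 251 314 [0.5765 0.2228] 0.0337
313 250 314 [0.5759 0.2156] 0.0346
L0 [257.7 139.4]
C0 [304.2 142.9]
L1 [263.2  19.9]
C1 [297.4  15.4]
tip [280.3  88. ]
```

Emit:
move_arm([
  [0, -0.03, 0.4],
  [0, -0.03, 0.8],
  [0, -0.03, 1.1],
  [0, -0.03, 1.25],
  [0, -0.03, 1.35],
], turn=[0, 0, 0, 0, 0], jaw=[-1, -1, -1, -1, -1])

```text
time: 48.45
position: [0.5762, 0.2484, -0.0076]
tool_rot: [-2.264, -2.177, 0.003]
ft_force: [-6.8, -2.4, 16.3]
grip_width: 0.322
```

Emit:
move_arm([
  [0.1, 0, 0],
  [0.2, 0, 0],
  [0.3, 0, 0],
  [0.4, 0, 0],
  [0.4, 0, 0],
], turn=[0, 0, 0, 0, 0], jaw=[-1, -1, -1, -1, -1])

```text
time: 48.95
position: [0.5775, 0.2618, -0.0074]
tool_rot: [-2.263, -2.178, -0.001]
ft_force: [-0.4, -0.4, -1.0]
grip_width: 0.317
```

Emit:
move_arm([
  [0.1, 0, 0],
  [0.2, 0, 0],
  [0.3, 0, 0],
  [0.4, 0, 0],
  [0.5, 0, 0],
], turn=[0, 0, 0, 0, 0], jaw=[-1, -1, -1, -1, -1])

```text
time: 49.45
position: [0.5781, 0.276, -0.0074]
tool_rot: [2.265, 2.177, 0.0]
ft_force: [-0.6, -0.5, -0.6]
grip_width: 0.322
```

```bash
cat >> wd.py <<'E'
def rows(zt=.028):
    i=ctrl.camera_info('wrist');ctrl.get_image('wrist')
    for r in ctrl.masks_of('wrist','wedge_mid')[:1]:
        ys,xs=np.nonzero(r['region']);print(r['confidence'],np.round(r['rect']))
        for y in range(ys.min(),ys.max(),15):
            q=xs[ys==y]
            if len(q):
                a,b=[atz('wrist',(v,y),zt,i) for v in(q.min(),q.max())];print(y,((a+b)/2)[:2],round(np.linalg.norm(b-a),4))
E
python3 - <<'E'
from wd import *
mv([.579,.2785,-.0075],-2.1);rows()
E
```

```text
at [ 0.5781  0.276  -0.0074] yaw -2.25 dp [0.08 0.03 0.  ] turn -0.03
0.74 [284. 202.  61. 234.]
85 [0.5815 0.3585] 0.0148
100 [0.5813 0.3524] 0.0167
115 [0.5808 0.3463] 0.0173
130 [0.5806 0.34  ] 0.0183
145 [0.5803 0.3335] 0.0194
160 [0.5803 0.327 ] 0.0209
175 [0.58   0.3202] 0.0212
190 [0.5795 0.3134] 0.0228
205 [0.5795 0.3064] 0.0235
220 [0.579  0.2992] 0.0242
235 [0.5787 0.2919] 0.0254
250 [0.5786 0.2844] 0.0262
295 [0.5777 0.2608] 0.0291
310 [0.5771 0.2526] 0.0309
```

Emit:
move_arm([
  [0.1, 0, 0],
  [0.2, 0, 0],
  [0.3, 0, 0],
  [0.4, 0, 0],
  [0.4, 0, 0],
], turn=[0, 0, 0, 0, 0], jaw=[-1, -1, -1, -1, -1])

```text
time: 50.05
position: [0.5784, 0.2884, -0.0074]
tool_rot: [-2.264, -2.178, -0.0]
ft_force: [0.4, -0.9, 0.0]
grip_width: 0.321
```

Emit:
move_arm([
  [0, 0, 0],
  [0, 0, 0],
  [0, 0, 0],
  [0, 0, 0],
  [0, 0, 0],
], turn=[0, 0, 0, 0, 0], jaw=[-0.15, -0.15, -0.15, -0.15, -0.15])

```text
time: 50.55
position: [0.5786, 0.2877, -0.0074]
tool_rot: [-2.265, -2.177, -0.0]
ft_force: [0.2, -0.9, 0.1]
grip_width: 0.428
```

Emit:
move_arm([
  [0, 0, -0.4],
  [0, 0, -1.2],
  [0, 0, -2],
  [-1, 0, -2.2],
  [-2.4, 0, -2.2],
], turn=[0, 0, 0, 0, 0], jaw=[-0.15, -0.15, -1, -1, -1])

```text
time: 51.05
position: [0.5769, 0.219, 0.0615]
tool_rot: [2.259, 2.183, 0.009]
ft_force: [1.4, -1.0, -0.2]
grip_width: 0.237
```

Emit:
move_arm([
  [0, 0, 0],
  [0, 0, 0],
  [0, 0, 0],
  [0, 0, 0],
  [0, 0, 0],
], turn=[0, 0, 0, 0, 0], jaw=[-1, -1, -1, -1, -1])

```text
time: 51.55
position: [0.5755, 0.217, 0.0585]
tool_rot: [-2.263, -2.179, -0.0]
ft_force: [-0.2, 0.1, -0.2]
grip_width: 0.008
```

```bash
python3 - <<'E'
from wd import *
mv([.576,.225,-.0075],-2.1);rows();print(ctrl.get_state()['grip_width'])
E
```

```text
at [0.5755 0.217  0.0585] yaw -2.15 dp [0.27 0.01 2.2 ] turn -0.01
0.61 [282.  82.  50. 156.]
0 [0.5809 0.3525] 0.0189
15 [0.5806 0.3447] 0.0191
30 [0.5803 0.3368] 0.0205
45 [0.5803 0.3288] 0.0213
60 [0.5799 0.3206] 0.0227
75 [0.5796 0.3122] 0.0241
90 [0.5793 0.3036] 0.0256
105 [0.5787 0.2949] 0.0264
120 [0.5787 0.286 ] 0.0273
135 [0.578  0.2769] 0.0295
150 [0.578  0.2676] 0.0304
0.005104435510611632
```

Emit:
move_arm([
  [0, 0.02, 0.6],
  [0, 0.02, 1.2],
  [0, 0.02, 1.8],
  [0, 0.02, 2.2],
  [0, 0.02, 2.28],
], turn=[0, 0, 0, 0, 0], jaw=[-1, -1, -1, -1, -1])

```text
time: 52.15
position: [0.5751, 0.2155, -0.0116]
tool_rot: [-2.264, -2.177, 0.005]
ft_force: [-0.6, 0.0, -0.0]
grip_width: 0.0
```

Emit:
move_arm([
  [0.25, 0, 0],
  [0.5, 0, 0],
  [0.75, 0, 0],
  [1, 0, 0],
  [1.2, 0, 0],
], turn=[0, 0, 0, 0, 0], jaw=[-1, -1, -1, -1, -1])

```text
time: 52.65
position: [0.5782, 0.2515, -0.0092]
tool_rot: [2.263, 2.177, -0.001]
ft_force: [-1.8, -7.9, 6.1]
grip_width: 0.001
```

Emit:
move_arm([
  [0.07, 0, 0],
  [0.14, 0, 0],
  [0.21, 0, 0],
  [0.28, 0, 0],
  [0.28, 0, 0],
], turn=[0, 0, 0, 0, 0], jaw=[-1, -1, -1, -1, -1])

```text
time: 53.15
position: [0.5784, 0.2542, -0.0093]
tool_rot: [2.265, 2.171, -0.01]
ft_force: [-3.2, -10.8, 7.4]
grip_width: 0.002
```

Emit:
move_arm([
  [0.05, 0, 0],
  [0.1, 0, 0],
  [0.15, 0, 0],
  [0.2, 0, 0],
  [0.2, 0, 0],
], turn=[0, 0, 0, 0, 0], jaw=[-1, -1, -1, -1, -1])

```text
time: 53.65
position: [0.5786, 0.2567, -0.0093]
tool_rot: [2.265, 2.168, -0.016]
ft_force: [-4.1, -15.5, 10.8]
grip_width: 0.006
```

```bash
python3 - <<'E'
from wd import *
mv([.5785,.258,-.0095],-2.1);rows()
E
```

```text
at [ 0.5786  0.2567 -0.0093] yaw -2.51 dp [ 0.04 -0.01  0.01] turn -0.08
0.81 [282. 124.  68. 244.]
0 [0.582  0.3706] 0.0176
15 [0.5821 0.3654] 0.0178
30 [0.5816 0.36  ] 0.0184
45 [0.5816 0.3545] 0.019
60 [0.5813 0.3489] 0.02
75 [0.5811 0.3432] 0.021
90 [0.581  0.3373] 0.0217
105 [0.5807 0.3314] 0.0227
120 [0.5806 0.3253] 0.0234
135 [0.5801 0.319 ] 0.025
150 [0.58   0.3127] 0.0257
165 [0.5797 0.3061] 0.026
180 [0.5797 0.2995] 0.0276
195 [0.5793 0.2927] 0.0279
210 [0.579  0.2857] 0.0291
225 [0.5787 0.2785] 0.0304
240 [0.5795 0.2712] 0.0163
```

Emit:
move_arm([
  [0.05, 0, 0],
  [0.1, 0, 0],
  [0.15, 0, 0],
  [0.2, 0, 0],
  [0.2, 0, 0],
], turn=[0, 0, 0, 0, 0], jaw=[-1, -1, -1, -1, -1])

```text
time: 54.25
position: [0.5789, 0.2593, -0.0093]
tool_rot: [2.266, 2.165, -0.021]
ft_force: [-5.2, -21.5, 13.3]
grip_width: 0.007
```

Emit:
move_arm([
  [0.04, 0, 0],
  [0.08, 0, 0],
  [0.1, 0, 0],
  [0.1, 0, 0],
  [0.1, 0, 0],
], turn=[0, 0, 0, 0, 0], jaw=[-1, -1, -1, -1, -1])

```text
time: 54.75
position: [0.579, 0.2603, -0.0093]
tool_rot: [2.266, 2.163, -0.025]
ft_force: [-6.5, -24.7, 15.0]
grip_width: 0.003
```

Emit:
move_arm([
  [-0.3, 0, 0],
  [-0.8, 0, 0],
  [-1.5, 0, 0],
  [-2, 0, -1],
  [-2, 0, -2.2],
], turn=[0, 0, 0, 0, 0], jaw=[-1, -1, -1, -1, -1])

```text
time: 55.25
position: [0.5749, 0.2116, 0.055]
tool_rot: [-2.268, -2.173, 0.007]
ft_force: [0.5, 0.6, 0.1]
grip_width: 0.002
```

Emit:
move_arm([
  [0, 0, -0.5],
  [0, 0, -1],
  [0, 0, -1],
  [0, 0, -1],
  [0, 0, -1],
], turn=[0, 0, 0, 0, 0], jaw=[-1, -1, -1, -1, -1])

```text
time: 55.75
position: [0.5751, 0.2151, 0.0844]
tool_rot: [-2.263, -2.177, 0.004]
ft_force: [0.2, -0.9, -1.0]
grip_width: 0.004
```

```bash
python3 - <<'E'
from wd import *
mv([.579,.3055,.05],-2.1);rows()
i=ctrl.camera_info('wrist');im=snap('wrist','w18')
c=lambda P:proj('wrist',P,i)
# cheek inner/outer edge profile across slot at y=.335 (z=.032)
for y in (.325,.345):
    xs=np.arange(.555,.630,.001);v=[]
    for x in xs:
        p=c((x,y,.032));v.append(int(im[int(round(p[1])),int(round(p[0]))].mean()) if 0<=p[1]<420 else -1)
    print(y,v)
for r in ctrl.masks_of('scene','fuse0_mid')+ctrl.masks_of('wrist','fuse0_mid'): print(r['confidence'],np.round(r['rect']))
E
```

```text
at [0.5751 0.2151 0.0844] yaw -2.22 dp [3.02 0.02 1.14] turn -0.02
0.88 [286.  71.  44. 137.]
0 [0.5822 0.3586] 0.0186
15 [0.5818 0.35  ] 0.0201
30 [0.5812 0.3412] 0.0209
45 [0.5812 0.3322] 0.0218
60 [0.5808 0.323 ] 0.0233
75 [0.5805 0.3136] 0.0236
90 [0.5801 0.3041] 0.0265
105 [0.5797 0.2943] 0.0282
120 [0.5794 0.2843] 0.0299
135 [0.579  0.2742] 0.0302
0.325 [236, 237, 239, 240, 236, 237, 237, 237, 238, 238, 238, 239, 235, 215, 52, 54, 56, 56, 56, 55, 56, 55, 55, 56, 60, 68, 71, 70, 70, 63, 55, 54, 54, 54, 54, 54, 54, 58, 198, 234, 237, 238, 237, 235, 229, 228, 226, 227, 229, 230, 228, 227, 224, 225, 225, 224, 222, 184, 190, 211, 213, 225, 236, 228, 173, 26, 25, 62, 80, 82, 81, 81, 86, 105, 125]
0.345 [236, 234, 235, 234, 235, 236, 234, 234, 234, 236, 237, 236, 234, 236, 234, 195, 99, 53, 53, 52, 54, 56, 55, 60, 58, 59, 66, 53, 54, 52, 60, 74, 67, 51, 52, 51, 60, 112, 229, 233, 236, 237, 234, 229, 228, 225, 226, 228, 229, 229, 227, 225, 226, 225, 225, 225, 213, 111, 112, 120, 118, 118, 118, 118, 118, 116, 46, 29, 77, 82, 81, 82, 80, 92, 115]
0.55 [113. 223.  60.  59.]
0.54 [431. 268. 103.  87.]
0.51 [442. 268.  10.  11.]
0.59 [202. 100.  17.  31.]
```

```bash
python3 - <<'E'
from wd import *
i=dict(np.load('w10.npz'))
print('lug mouth corner, carriage out',atz('wrist',(120+310/2.5,60+458/2.5),.032,i),'home',[.5665,.307])
wedge('top');s=ctrl.get_state();print(s['time'],s['ft_force'],s['position'])
for n in('meter','mug','driver'): print(n,[(np.round(r['rect']).astype(int).tolist(),round(r['confidence'],2)) for r in ctrl.look_for('top',n)][:1])
E
```

```text
lug mouth corner, carriage out [0.562  0.1954 0.032 ] home [0.5665, 0.307]
top 0.81 [220. 314.  13.  35.] mid [0.3333 0.1285] len 0.07927031036835003 w butt/tip 0.02207211857852165 0.013399846660748636 tip dir deg 5.110727291668744
56.1 [-0.3478  0.6748 -0.7805] [0.5762 0.2151 0.0858]
meter [([318, 110, 43, 70], 0.57)]
mug [([439, 142, 43, 57], 0.96)]
driver [([222, 115, 83, 26], 0.88)]
```

```bash
python3 - <<'E'
from wd import *
i=dict(np.load('w15.npz'));f=lambda x,y:(180+x/(764/280),20+y/(600/220))
w=cv2.imread('pics/w15full.png').astype(int).mean(2)
for n,p in dict(f2=(462,60),f1=(229,50),f0=(25,60)).items(): print(n,[atz('wrist',f(*p),z,i).round(4) for z in(.036,.045)])
r=int(20+45/2.727);print(r,w[r,180:380].astype(int).tolist())
# lug left edge in w10
j=dict(np.load('w10.npz'));im=cv2.imread('pics/w10.png').mean(2)
print(im[400,230:330:4].astype(int),[atz('wrist',(120+x/2.5,60+400/2.5),.032,j)[:2].round(4) for x in(290,300,310)])
E
```

```text
f2 [array([0.5311, 0.3471, 0.036 ]), array([0.533 , 0.3453, 0.045 ])]
f1 [array([0.5276, 0.2985, 0.036 ]), array([0.5296, 0.2989, 0.045 ])]
f0 [array([0.5281, 0.2559, 0.036 ]), array([0.5301, 0.2581, 0.045 ])]
36 [181, 176, 171, 166, 160, 153, 151, 147, 144, 140, 135, 130, 127, 123, 119, 113, 102, 92, 80, 60, 27, 31, 31, 31, 28, 15, 10, 13, 10, 9, 11, 11, 10, 8, 10, 10, 11, 10, 9, 10, 9, 11, 10, 10, 9, 11, 14, 10, 8, 10, 10, 10, 10, 14, 13, 12, 13, 12, 13, 13, 15, 13, 17, 36, 68, 90, 109, 117, 123, 130, 136, 139, 143, 145, 147, 153, 158, 160, 161, 158, 161, 163, 165, 165, 165, 165, 163, 163, 163, 163, 159, 157, 155, 152, 149, 146, 142, 137, 133, 127, 121, 115, 102, 71, 36, 16, 13, 14, 13, 12, 12, 9, 9, 8, 10, 8, 10, 6, 9, 8, 10, 9, 10, 9, 8, 9, 8, 7, 9, 8, 8, 8, 8, 9, 11, 11, 11, 13, 14, 14, 14, 14, 13, 15, 15, 14, 14, 15, 29, 51, 64, 66, 76, 96, 113, 117, 122, 125, 132, 135, 140, 142, 148, 151, 156, 159, 162, 164, 165, 167, 169, 170, 173, 174, 174, 173, 170, 166, 163, 161, 159, 157, 153, 151, 147, 142, 136, 127, 109, 64, 19, 11, 10, 8, 10, 5, 9, 6, 7, 7]
[136 137 136 138 137 138 139 138 138 137 138 137 137 138 137 137 126  90
  86  87  87  87  87  88  87] [array([0.543 , 0.1903]), array([0.5431, 0.1934]), array([0.5432, 0.1965])]
```

```bash
python3 -c "
from bench import ctrl
ctrl.close_job();print(ctrl.get_state()['time'])"
```

```text
the job is handed in; nothing more can be done
the job is handed in; nothing more can be done
```

I finished the sequence and handed the job in at about 56 s of the 210 s allowed. No verdict is reported. My last checks support every step, though two readings disagreed and the fuses were not checked again after the wedge was driven.

**What I did:**
- I pulled the carriage out until it stalled on its stop at 21 N.
- I rolled all three fuses out of their clips and seated them in notches 2, 1 and 0. Each made contact at the expected height.
- I pushed the carriage home until it stalled at 24 N, against about 4 N of sliding friction.
- I laid the larger black wedge tip first in the slot and pushed its butt with up to about 25 N.

**What the last checks showed:**
- **Wedge:** it stays about 3 mm past the slot point, in line with the slot to within about 1°. The slot is 1.2–1.5 mm wider than before at the wedge, so the cheek is held out by roughly that much. One pixel there is about 0.85 mm.
- **Carriage:** the fuse positions before and after the push give a travel of 118–120 mm.
- **Fuses:** fuses 1 and 2 lie within about 1 mm of the centre of their notches. Fuse 0 is about 3 mm off along its axis, within the 10 mm allowed. I measured these before pushing the carriage home.
- **Meter, mug and screwdriver:** the detector found them where they were at the start.

**What disagreed:**
- **Fingertips:** they sit about 25 mm above the reported tool point. My first grasp on a fuse closed in the air above it, so I measured the offset by touching the fuse and allowed for it afterwards.
- **Carriage travel:** one rough reading from the lug's corner gave 112 mm. I set it aside in favour of the fuse positions and the stall at the stop.

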